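# Index the rotary table to its next division and lock it

## Robot

A 6-joint arm with a two-finger parallel gripper is mounted at the origin on the work surface. World frame = base frame: x ahead of the robot, y to its left, z up, the work surface at z = 0. Lengths are in mm, angles in degrees, forces in N, time in s.
With the tool pointing down it reaches from about 250 to 800 mm from the base axis. Payload 3.9 kg.
Tool frame: the origin (TCP) lies midway between the tips of the shut fingers; the grasp point (between the pads) lies 19 mm behind it; z points along the fingers, y is the direction in which the jaws open and shut (so a half turn about z gives the same grasp; the last joint's range is limited). The gripper opens to 85 mm and grips with 20 to 120 N. Pads are 22 mm wide; open, the fingers measure 114 mm over their backs; the gripper's body (76 mm by 85 mm) begins 54 mm behind the grasp point. The pads swing forward as they close: fully open they stand 13 mm farther back than shut.
Start: joints at [-67.437, 14.897, -7.913, 67.191, 0, 90], TCP at [201.437, -484.807, 231.304] pointing down, gripper open.
Joint ranges: [-159.42, 159.42], [-47.68, 98.78], [-73.54, 78.23], [-108.79, 121.32], [-90, 84.71], [-180, 180]. Speed limits (degrees/s): [147.25, 147.25, 180, 180, 180, 180].

## Interface

Orientations are given as a 3x3 rotation matrix whose columns are the frame's x, y, z axes.
In Python, from workcell import manip gives the robot as it stands.
- The arm moves only by the tool step_arm, never from a script. Its arguments are lists of equal length, an entry for each row: "travel": the shift along the tool's x, y, z in cm, a list of three; "delta_rot": the turn, a rotation vector about the tool's x, y, z in degrees, a list of three; "hand": the opening, from 0 (shut) to 1 (fully open). In form: {"travel": [[tx, ty, tz], ...], "delta_rot": [[wx, wy, wz], ...], "hand": [hand, ...]}. A call has 1 to 20 rows; each row shifts and turns the commanded pose from where the row before left it, along the tool's axes as they then stand; what a row does not reach is not made up. A row lasts 1/10 s, in which the tool goes at most 50 mm and 8.59 degrees, less where a joint would pass 70% of its speed; a pose out of reach is approached as far as the arm can. A call is refused whole if a number of a shift passes 5 or a number of a turn 8.59, either way. A call with a gripper value outside its range is refused whole. The fingers move at their own pace and stop on an object; "grip_force" is the grip in N (left out, the last holds). Time passes only in rows, so rows that do not move let the fingers close. It gives the time, the measured TCP pose, the force and the opening at its end, in the units of the state.
- manip.state(): the state, without advancing time (a new reading comes with each control period).
- manip.camera(name): name is "scene" or "top" or "wrist"; returns the picture (420x560x3 uint8, red, green, blue); there is no depth.
- manip.get_calibration(name): a dict with "vertical_fov" (degrees; the focal length in pixels is half the picture's height over the tangent of half this angle, whatever the lens; pixels are square), "cx", "cy" (the principal point, pixels), "D" ([k1, k2, p1, p2, k3] as OpenCV has them; the pictures are not rectified), "camera_from_world" (4x4, takes a point from world to camera coordinates). Camera axes: x right, y up, looking along -z (the intrinsics and any distortion apply to the point x, -y, -z); pixel columns grow to the right and rows downward; lengths in mm; the calibration is good to about 2 mm. A picture is of the moment at which its call begins: read the wrist's pose just before it. get_calibration takes no time and is no camera call; for the wrist camera it gives the pose at the moment of the call.
- manip.sign_off(): hands the job in, once; it reports no verdict.
The state is a dict: "clock": time; "q": joint angles; "joint_vel": joint speeds; "tau": joint torques, N m; "tool_pos": TCP position; "ee_rot": TCP orientation; "force": force on the tool from outside, world axes, zero at the start; "torque": the same for the moment, N m; "finger_gap": opening from 0.0 (shut) to 1.0 (fully open).
Only numpy, scipy, OpenCV 4.12 (cv2) and the standard library are available. Lean on these libraries where they do the work, as an engineer would, in place of code of your own. Each camera call takes 0.05 s, during which the arm holds its last target.

## Task

The round gland plate on the rotary table is to get its next hole. Wind the black crank handle clockwise (as seen from the handle's free end), several turns and without straining it, until the next red line stands right at the yellow pointer; do not run past it. Only then swing the lever with the red knob clockwise (seen from above) until the clamp bites, lean on it firmly but without forcing it so that it stays locked, let go, and leave everything else on the bench where it lies.

Things in the scene. Friction and masses are not known exactly. Their poses are not given: they have to be found in the camera images.
- rotary_table: Grey cast-iron worm-drive rotary table, 160 mm across, on a black raising block 190 x 190 mm; whole height 138 mm. Fixed. Origin: centre of its underside. Its own z is up; its own -y side carries the crank, its +y side the clamp, its +x side the yellow pointer.
- faceplate (a joint): The turning table top (160 mm across, bright, 8 red lines 45 deg apart; a gland plate is bolted on it), rad, clockwise seen from above. 0: the last red line at the yellow pointer; pi/4 = 0.785: the next red line at the pointer. One crank turn clockwise (seen from the handle's free end) advances it 1/40 turn = 0.157 rad, once up to 0.9 rad (crank) of slack in the worm is taken up.
- crank_axis (a point): Fixed point on the crank's level axis (along the table's own y), 98 mm up, 56 mm to -x and 184 mm to -y of the table's centre, in the plane in which the middle of the handle goes round: circle of radius 36 mm about this point, in the vertical plane of the table's own x and z.
- handle (a point): Middle of the black crank handle: a round grip 20 mm thick, 67 mm long, level, parallel to the crank's axis, free end away from the table. It spins freely on its pin, so it can be held from above and carried round the circle without turning the hand. Winding takes about 6 N along the circle (1.5 N while slack is taken up).
- crank_hub (a point): Centre of the crank's hub, on the crank's axis, 41 mm from crank_axis towards the table. It gives way under the net force of the hand on the handle, about 1 mm for each 10 N; more than 2.5 mm (25 N) bends the spindle.
- hub_rest (a point): Fixed point where crank_hub lies when nothing pushes on the crank.
- clamp_knob (a point): Middle of the red knob at the end of the clamp lever: upright, 22 mm thick, 38 mm tall, standing free from 18 mm below to 18 mm above this point, 66 mm from the pivot. Starts at the open end of its swing, pointing about to the table's own -x.
- clamp_pivot (a point): Fixed point on the clamp lever's upright pivot axis, at the height of clamp_knob (155 mm up), 132 mm from the table's centre straight along its own +y.
- clamp_lever (a joint): Angle of the clamp lever, rad; 0 open, grows clockwise seen from above, end stop 2.3. It swings with about 4 N at the knob; somewhere between 1.0 and 1.85 (differs each time) the clamp bites, and the push rises by about 100 N per rad. 8 to 14 N at the knob locks it and it stays; above about 18 N forces it.
- clamp_shoe: Brass shoe with brown lining, 30 mm wide, that the lever drives on to the faceplate's rim, 10 mm per rad; it bears with about 6.6 N for each N of push at the knob beyond the 4 N of free swing, and about 25 N of it stay when the lever is let go. Origin: in the middle of its width, 123 mm up.
- spanner: Bystander, loose: steel spanner, 150 mm, lying on the bench beyond the table. Leave it alone.
- gland_tray: Bystander, loose: blue tray 100 x 140 x 32 mm with brass cable glands, beyond the table. Leave it alone.
- screwdriver: Bystander, loose: red-handled screwdriver, 200 mm. Leave it alone.
- screwdriver_small: Bystander, loose: green-handled screwdriver, 150 mm. Leave it alone.
- batten: Bystander, loose: pine batten 300 x 36 x 18 mm. Leave it alone.
- batten_short: Bystander, loose: pine batten 220 x 36 x 18 mm. Leave it alone.
- mains_connector: Bystander, loose: red and grey mains connector, 125 mm long. Leave it alone.
- socket_box: Bystander, loose: white socket box 85 x 85 x 45 mm. Leave it alone.

How it is judged (in metres and radians):
On the way, in this order (a step that is already met when the one before it is completed fails the run):
1. the next red line is brought to the pointer (value of joint faceplate between 0.7679 and 0.8029 rad), for 0.2 s.
2. the clamp is locked (contact force between clamp_shoe and faceplate above 15 N), for 0.2 s.
At the end, for the whole second after the job is handed in: The next red line stands at the yellow pointer within 1 degree (0.0175 rad) and the clamp stays locked by itself, its shoe bearing on the rim with more than 15 N; handle and lever are let go (all of step 1 and contact force between clamp_shoe and faceplate above 15 N); the robot touches nothing.
It fails at once if the line is run more than 1.7 degrees past the pointer (value of joint faceplate above 0.8154 rad).
It fails at once if the crank is strained by more than about 25 N (distance between crank_hub and hub_rest above 0.0025 m).
It fails at once if the clamp is put on before the line is at the pointer (contact force between clamp_shoe and faceplate above 8 N and value of joint faceplate below 0.7679 rad).
It fails at once if the clamp is forced (shoe bearing with over 110 N) (contact force between clamp_shoe and faceplate above 110 N).
It fails at once if something else on the bench is moved by more than 3 cm (distance of any of spanner, gland_tray, screwdriver, screwdriver_small, batten, batten_short, mains_connector, socket_box from where it was at the start of the episode above 0.03 m).
It also fails if it takes over 72 s, if anything falls off the work surface, if the arm or the gripper's body presses on something with over 40 N, if the wrist force passes 120 N, or if a joint passes its speed limit or range.

## Working session

There is one attempt and no reset: what is moved stays moved. The work goes in short steps, Python scripts to look and compute and a tool call to move; the robot and the scene stay as the last step left them, time stands still between calls to the robot, and variables do not carry over. Pictures are saved under pics/ and viewed, and the job is handed in when it is done.

Besides the shell and the picture viewer there is one more tool, called by a JSON object that holds its "api" and its "payload", one argument or row to a line. step_arm: Moves the arm, as the interface text tells. Its arguments: {"type":"object","properties":{"travel":{"type":"array"},"delta_rot":{"type":"array"},"hand":{"type":"array"},"grip_force":{"type":"number"}},"required":["travel","delta_rot","hand"]}

```bash
ls; mkdir -p pics
python3 - <<'E'
from workcell import manip
import cv2
for n in ("scene","top","wrist"):
    im=manip.camera(n); cv2.imwrite(f"pics/{n}0.png",im[:,:,::-1])
    c=manip.get_calibration(n); print(n,c)
print(manip.state())
E
```

```text
pics
scene {'vertical_fov': 56.102680940959, 'cx': 274.4258479162989, 'cy': 210.89414663556698, 'D': array([0.00444807, 0.        , 0.        , 0.        , 0.        ]), 'camera_from_world': array([[ 7.78539937e-01,  6.27349047e-01, -1.75710097e-02,
        -3.73212135e+02],
       [-3.91390406e-01,  5.07220596e-01,  7.67815614e-01,
         1.54505228e+02],
       [ 4.90600772e-01, -5.90897995e-01,  6.40429888e-01,
        -1.46377962e+03],
       [ 0.00000000e+00,  0.00000000e+00,  0.00000000e+00,
         1.00000000e+00]])}
top {'vertical_fov': 45.02209028776973, 'cx': 279.94575779080935, 'cy': 206.9366920504039, 'D': array([-0.00907807,  0.        ,  0.        ,  0.        ,  0.        ]), 'camera_from_world': array([[ 9.18486600e-03, -9.99934221e-01,  6.86961927e-03,
        -6.82392944e+01],
       [ 9.77477508e-01,  1.04266771e-02,  2.10781889e-01,
        -5.17638707e+02],
       [-2.10839651e-01,  4.77889492e-03,  9.77508979e-01,
        -1.54721263e+03],
       [ 0.00000000e+00,  0.00000000e+00,  0.00000000e+00,
         1.00000000e+00]])}
wrist {'vertical_fov': 65.06074317
[... 576 characters left out ...]
0,  6.71916573e+01,
        1.83126935e-04,  9.00011743e+01]), 'joint_vel': array([ 0.05908053, -0.12996984,  0.26544302, -0.09586371, -0.05909241,
        0.08758496]), 'tau': array([ 1.08579337e-03, -4.06005728e+01,  2.54166269e+01,  1.26933699e-02,
        1.29689952e-04, -1.17554521e-06]), 'tool_pos': array([ 201.24265067, -484.31127067,  230.62646364]), 'ee_rot': array([[ 9.23459933e-01,  3.83694389e-01, -6.06457356e-04],
       [ 3.83694868e-01, -9.23458767e-01,  1.46784001e-03],
       [ 3.16361371e-06, -1.58818601e-03, -9.99998739e-01]]), 'force': array([ 0.25256853, -0.58542564,  0.46597128]), 'torque': array([-0.02050565,  0.03637111,  0.01416087]), 'finger_gap': 0.998080546301921}
```

View pics/scene0.png

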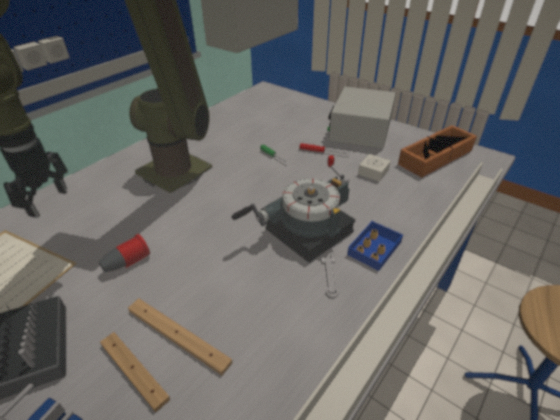

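View pics/top0.png

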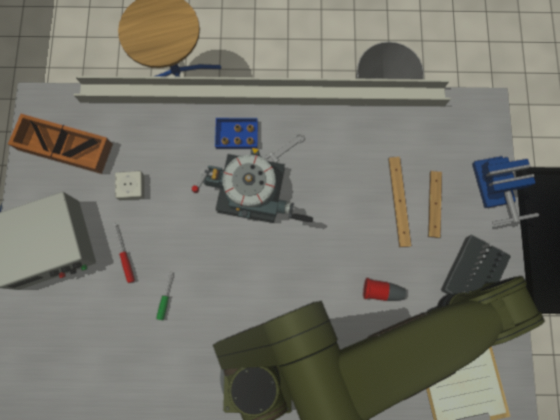

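View pics/wrist0.png

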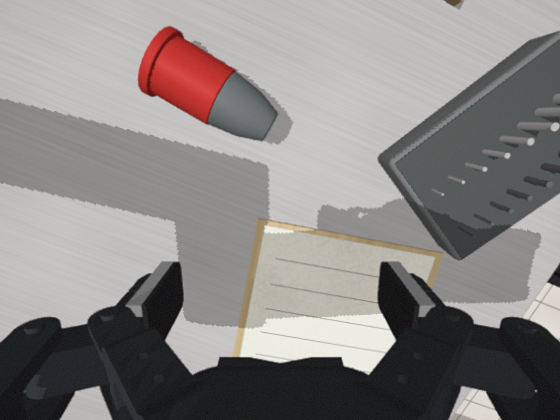

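The table sits at about (250,180) in the top view. The crank is to the right at (300,215), the red knob to the left at (196,189), and the pointer on top at (255,151). Next I enlarge this area.

Run:
```python
import cv2
t=cv2.imread("pics/top0.png")[120:250,170:340]; cv2.imwrite("pics/top0c.png",cv2.resize(t,None,fx=4.6,fy=4.6,interpolation=cv2.INTER_CUBIC))
t=cv2.imread("pics/scene0.png")[140:270,220:390]; cv2.imwrite("pics/scene0c.png",cv2.resize(t,None,fx=4.6,fy=4.6,interpolation=cv2.INTER_CUBIC))
```

```text
(no output)
```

View pics/top0c.png

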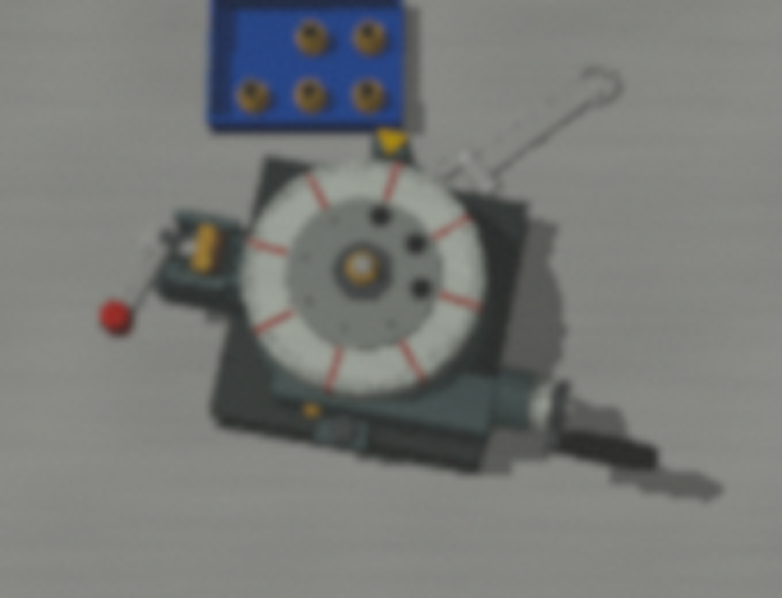

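View pics/scene0c.png

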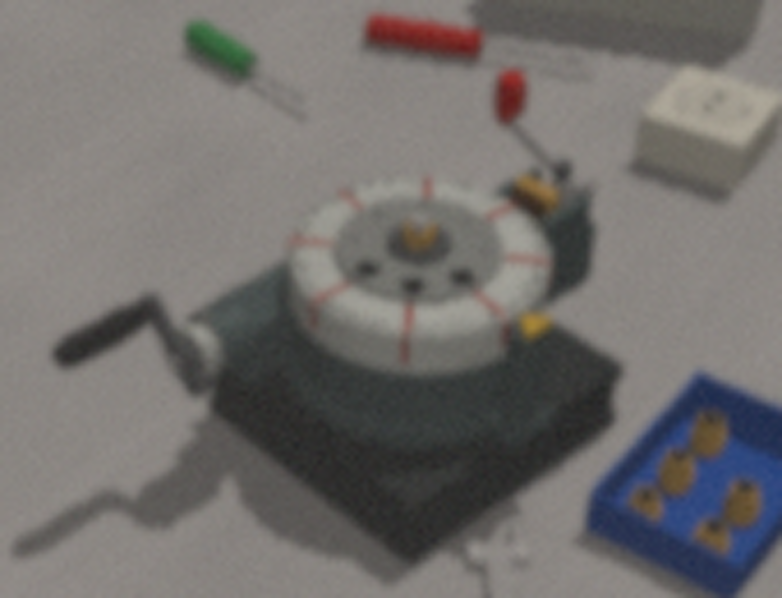

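```bash
cat > h.py <<'E'
import numpy as np, cv2
from scipy.optimize import least_squares
def proj(c,P):
    P=np.atleast_2d(P).astype(float); T=c["camera_from_world"]
    p=P@T[:3,:3].T+T[:3,3]; p=p*[1,-1,-1]
    f=210/np.tan(np.radians(c["vertical_fov"])/2)
    K=np.array([[f,0,c["cx"]],[0,f,c["cy"]],[0,0,1]])
    return cv2.projectPoints(p,np.zeros(3),np.zeros(3),K,np.array(c["D"],float))[0].reshape(-1,2)
def tw(v,P):
    a=v[2]; P=np.atleast_2d(P).astype(float)
    R=np.array([[np.cos(a),-np.sin(a),0],[np.sin(a),np.cos(a),0],[0,0,1]])
    return P@R.T+[v[0],v[1],0]
E
cat > fit.py <<'E'
from h import *
from workcell import manip
ct=manip.get_calibration("top"); cs=manip.get_calibration("scene")
ft=lambda p:(np.array(p)+.5)/4.6-.5+[170,120]
fs=lambda p:(np.array(p)+.5)/4.6-.5+[220,140]
def model(v):
    ph,kn,zf=v[3],v[4],138
    T=[];S=[]
    # lines: outer ends, angles (own frame)
    for k,px in {0:(399,165),1:(310,175),2:(246,241),3:(255,331),4:(328,388),5:(424,380),6:(480,305),7:(468,217)}.items():
        a=k*np.pi/4; T.append(((80*np.cos(a),80*np.sin(a),zf),px))
    T.append(((66*np.cos(kn),132+66*np.sin(kn),155+12),(116,317)))
    hx,hz=-56+36*np.cos(ph),98+36*np.sin(ph)
    T+= [((hx,-184-33.5,hz),(657,456)),((hx,-184+33.5,hz),(568,440))]
    S+= [((hx,-184-33.5,hz),(63,352)),((hx,-184+33.5,hz),(150,306))]
    S+= [((66*np.cos(kn),132+66*np.sin(kn),155),(510,95)),((95,-95,0),(403,566)),((95,95,0),(610,412))]
    for k,px in {0:(507,322),7:(405,312),6:(316,302),5:(290,240),4:(348,190),3:(428,178),2:(512,203),1:(550,262)}.items():
        a=k*np.pi/4
        if k not in(0,7,6): S.append(((80*np.cos(a),80*np.sin(a),zf),px))
    r=[];
    r.append(proj(ct,tw(v,[q[0] for q in T]))-ft([q[1] for q in T]))
    r.append(proj(cs,tw(v,[q[0] for q in S]))-fs([q[1] for q in S]))
    return r
f=lambda v:np.concatenate(model(v)).ravel()
best=None
for ph in np.radians([0,90,180,270]):
  for y in (-.2,.2):
    s=least_squares(f,[550,-20,y,ph,3.3],loss="soft_l1")
    if best is None or s.cost<best.cost: best=s
v=best.x; print(v[:2],np.degrees(v[2:]),best.cost)
for r in model(v): print(np.round(r,1).tolist())
for n,P in dict(axis=(-56,-184,98),handle=(-56+36*np.cos(v[3]),-184,98+36*np.sin(v[3])),pivot=(0,132,155),knob=(66*np.cos(v[4]),132+66*np.sin(v[4]),155)).items(): print(n,tw(v,P)[0])
E
python3 fit.py
```

```text
[585.58714542  33.68958152] [  -12.97906498   836.28688751 -3069.39195276] 19.38486831710752
[[-1.5, -0.8], [-2.0, -0.1], [-0.2, 1.2], [0.5, 1.0], [0.9, 0.2], [0.2, -1.1], [0.1, -0.7], [-0.4, -0.8], [0.9, -2.3], [0.5, 0.1], [-1.9, -1.5]]
[[-1.4, -1.4], [0.0, -1.4], [0.7, 1.0], [-1.2, -0.2], [1.3, 3.7], [-0.5, 0.3], [-3.1, 0.0], [-0.8, -0.9], [0.1, -0.7], [0.1, -1.2]]
axis [ 489.69233907 -133.032301     98.        ]
handle [ 474.15647579 -129.45154298  130.27716103]
pivot [615.23368795 162.31727106 155.        ]
knob [554.20093544 187.43704656 155.        ]
```

{"api": "step_arm", "payload": {
  "travel": [
    [3.81,-2.14,-0.2],
    [3.81,-2.14,-0.2],
    [3.81,-2.14,-0.2],
    [3.81,-2.14,-0.2],
    [3.81,-2.14,-0.2],
    [3.81,-2.14,-0.2],
    [3.81,-2.14,-0.2],
    [3.81,-2.14,-0.2],
    [3.81,-2.14,-0.2],
    [3.81,-2.14,-0.2],
    [0,0,0],
    [0,0,0],
    [0,0,0],
    [0,0,0],
    [0,0,0],
    [0,0,0],
    [0,0,0],
    [0,0,0]
  ],
  "delta_rot": [
    [0,0,0],
    [0,0,0],
    [0,0,0],
    [0,0,0],
    [0,0,0],
    [0,0,-7.8],
    [0,0,-7.8],
    [0,0,-7.8],
    [0,0,-7.8],
    [0,0,-7.8],
    [0,0,-7.8],
    [0,0,-7.8],
    [0,0,0],
    [0,0,0],
    [0,0,0],
    [0,0,0],
    [0,0,0],
    [0,0,0]
  ],
  "hand": [1,1,1,1,1,1,1,1,1,1,1,1,1,1,1,1,1,1]
}}

```text
clock: 1.95
tool_pos: [418.4, -115.0, 251.3]
ee_rot: [[0.223, 0.975, -0.0], [0.975, -0.223, 0.0], [0.0, -0.0, -1.0]]
force: [1.2, -0.2, 0.2]
finger_gap: 0.999
```

```bash
cat > look.py <<'E'
import sys,cv2
from h import *
from workcell import manip
n,out=sys.argv[1:3]
c=manip.get_calibration(n); im=manip.camera(n)
np.save(f"pics/{out}.npy",c,allow_pickle=True)
im=im[:,:,::-1]
if len(sys.argv)>3:
    x0,x1,y0,y1,s=map(float,sys.argv[3:8]); im=cv2.resize(im[int(y0):int(y1),int(x0):int(x1)],None,fx=s,fy=s,interpolation=cv2.INTER_CUBIC)
cv2.imwrite(f"pics/{out}.png",im); print(manip.state()["clock"])
E
python3 look.py wrist w1
```

```text
2.0
```

View pics/w1.png

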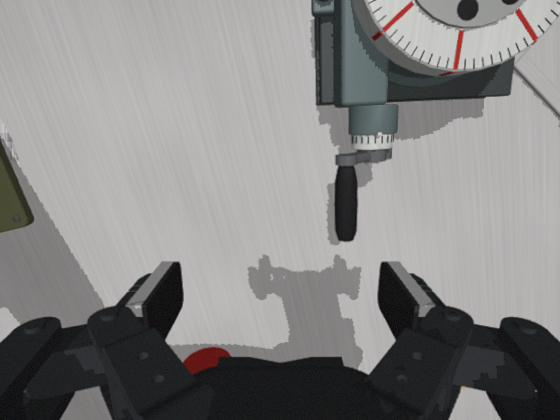

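```bash
cat > fit2.py <<'E'
exec(open("fit.py").read().split("f=lambda v:np")[0])
cw=np.load("pics/w1.npy",allow_pickle=True).item()
def mw(v):
    ph=v[3];fa=v[5]; hx,hz=-56+36*np.cos(ph),98+36*np.sin(ph)
    W=[((hx,-184-33.5,hz),(345,239)),((hx,-184+33.5,hz),(346,167))]
    for k,px in {5:(374,38),6:(457,70),7:(535,40)}.items():
        a=k*np.pi/4-fa; W.append(((80*np.cos(a),80*np.sin(a),138),px))
    return proj(cw,tw(v,[q[0] for q in W]))-[q[1] for q in W]
f=lambda v:np.concatenate([*model(v),mw(v),[[20*v[5],0]]]).ravel()
s=least_squares(f,[585,33,-.226,2.03,2.7,0],loss="soft_l1"); v=s.x
print(v[:2],np.degrees(v[2:]),s.cost)
for r in model(v)+[mw(v)]: print(np.round(r,1).tolist())
for n,P in dict(axis=(-56,-184,98),handle=(-56+36*np.cos(v[3]),-184,98+36*np.sin(v[3])),pivot=(0,132,155),knob=(66*np.cos(v[4]),132+66*np.sin(v[4]),155)).items(): print(n,tw(v,P)[0])
print(proj(cw,tw(v,[(-56,-143,98),(0,-95,0),(0,0,138)])))
E
python3 fit2.py
```

```text
[584.51734406  34.62154458] [-12.53247388 121.63373627 170.21993818   0.751748  ] 37.52595838253252
[[-2.0, -0.6], [-2.5, 0.4], [-0.6, 1.7], [0.3, 1.5], [0.8, 0.6], [0.1, -0.9], [-0.2, -0.6], [-0.8, -0.7], [0.5, -1.6], [0.3, 1.0], [-2.1, -0.5]]
[[-1.8, -1.4], [-0.6, -1.5], [0.3, 0.6], [-0.9, -0.5], [1.1, 3.2], [-0.6, 0.1], [-3.4, -0.2], [-1.2, -1.2], [-0.2, -1.1], [-0.1, -1.6]]
[[-1.2, 5.2], [1.6, -0.1], [7.0, -2.0], [-1.9, 2.4], [1.4, -0.4]]
axis [ 489.92494877 -132.84271655   98.        ]
handle [ 471.49329245 -128.74555528  128.65105732]
pivot [613.16040955 163.47640401 155.        ]
knob [552.10204898 188.53387005 155.        ]
[[362.30371711 153.56069078]
 [392.88262742 102.41961233]
 [470.58960474 -53.14567451]]
```

{"api": "step_arm", "payload": {
  "travel": [
    [-0.7,2.9,-1],
    [-0.7,2.9,-1],
    [0,0,0],
    [0,0,0],
    [0,0,0]
  ],
  "delta_rot": [
    [0,0,0],
    [0,0,0],
    [0,0,0],
    [0,0,0],
    [0,0,0]
  ],
  "hand": [1,1,1,1,1]
}}

```text
clock: 2.5
tool_pos: [470.8, -141.0, 270.9]
ee_rot: [[0.222, 0.975, -0.002], [0.975, -0.222, 0.001], [0.0, -0.002, -1.0]]
force: [-0.3, -1.0, -0.3]
finger_gap: 0.998
```

```bash
python3 look.py wrist w2
python3 - <<'E'
import cv2
t=cv2.imread("pics/w2.png"); cv2.imwrite("pics/w2c.png",cv2.resize(t[0:260,150:500],None,fx=2.2,fy=2.2,interpolation=cv2.INTER_CUBIC))
E
```

```text
2.55
```

View pics/w2c.png

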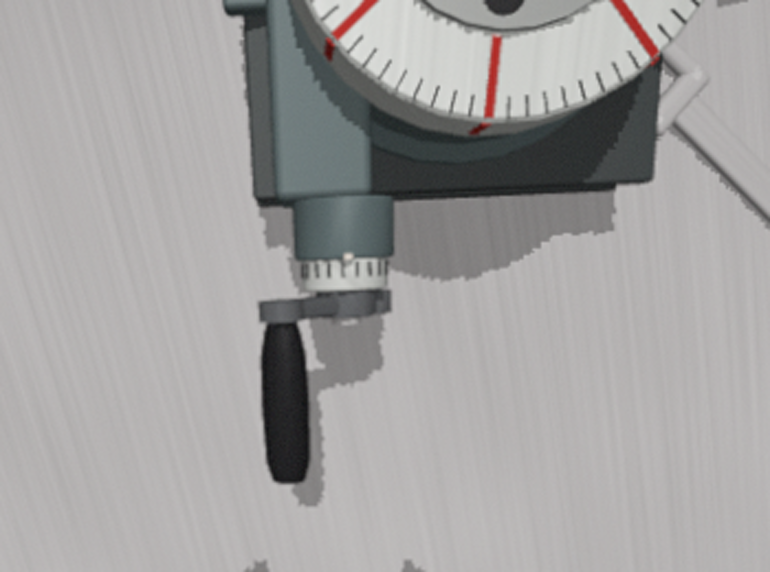

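```bash
cat > fit3.py <<'E'
exec(open("fit.py").read().split("f=lambda v:np")[0].replace("zf=v[3],v[4],138","zf=v[3],v[4],v[6]"))
cw=np.load("pics/w1.npy",allow_pickle=True).item()
cw2=np.load("pics/w2.npy",allow_pickle=True).item()
f2=lambda p:(np.array(p)+.5)/2.2-.5+[150,0]
def pts(v,):
    ph=v[3];fa=v[5]; hx,hz=-56+36*np.cos(ph),98+36*np.sin(ph)
    W=[(hx,-184-33.5,hz),(hx,-184+33.5,hz),(-56,-143,98)]
    for k in (5,6,7):
        a=k*np.pi/4-fa; W.append((80*np.cos(a),80*np.sin(a),v[6]))
    return tw(v,W)
o1=np.array([(345,239),(346,167),(373,157),(374,38),(457,70),(535,40)])
o2=f2([(289,479),(284,323),(346,303),(331,43),(489,117),(656,55)])
mw=lambda v:[proj(cw,pts(v))-o1,proj(cw2,pts(v))-o2]
f=lambda v:np.concatenate([*[m*.5 for m in model(v)],*mw(v),[[20*v[5],0]]]).ravel()
s=least_squares(f,[585,33,-.226,2.03,2.7,0,138],loss="soft_l1"); v=s.x
print(v[:2],np.degrees(v[2:6]),v[6],s.cost)
for r in model(v)+mw(v): print(np.round(r,1).tolist())
for n,P in dict(axis=(-56,-184,98),handle=(-56+36*np.cos(v[3]),-184,98+36*np.sin(v[3])),pivot=(0,132,155),knob=(66*np.cos(v[4]),132+66*np.sin(v[4]),155)).items(): print(n,tw(v,P)[0])
np.save("v.npy",v)
E
python3 fit3.py
```

```text
[587.47197468  36.07364292] [-10.34310472 139.12617671 169.23962773   4.00748827] 134.02288546061527 36.23104497521343
[[-3.4, -1.3], [-3.6, 0.4], [-1.1, 2.1], [0.5, 1.6], [1.4, 0.2], [0.5, -2.1], [-0.4, -2.2], [-1.8, -2.0], [0.0, -0.8], [0.6, 0.7], [-1.9, 0.0]]
[[-1.4, 1.2], [-0.7, 0.7], [-0.2, 0.1], [2.1, -0.2], [2.1, 2.2], [0.5, 2.0], [-3.1, 1.4], [-1.1, -0.0], [0.0, -0.3], [0.9, -1.0]]
[[0.2, 3.3], [-0.1, -0.1], [-1.7, -3.5], [7.8, -5.4], [-2.9, 0.1], [-0.4, -0.7]]
[[0.1, 3.6], [-0.9, 1.7], [-0.3, -0.7], [1.7, -0.0], [0.5, 1.7], [0.1, -0.0]]
axis [ 499.3461668  -134.88202966   98.        ]
handle [ 472.56701863 -129.99461896  121.55823508]
pivot [611.17156622 165.92867502 155.        ]
knob [549.59807489 189.69220098 155.        ]
```

```bash
cat > fit4.py <<'E'
src=open("fit.py").read().split("f=lambda v:np")[0].replace("zf=v[3],v[4],138","zf=v[3],v[4],v[6]").replace("a=k*np.pi/4","a=k*np.pi/4-v[5]")
exec(src)
cw=np.load("pics/w1.npy",allow_pickle=True).item()
cw2=np.load("pics/w2.npy",allow_pickle=True).item()
f2=lambda p:(np.array(p)+.5)/2.2-.5+[150,0]
def pts(v,):
    ph=v[3];fa=v[5]; hx,hz=-56+36*np.cos(ph),98+36*np.sin(ph)
    W=[(hx,-184-33.5,hz),(hx,-184+33.5,hz),(-56,-143,98)]
    for k in (6,7,5):
        a=k*np.pi/4-fa; W.append((80*np.cos(a),80*np.sin(a),v[6]))
    W+=[(-95,-95,v[7]),(95,-95,v[7])]
    return tw(v,W)
o1=np.array([(345,239),(346,167),(373,157),(457,70),(535,40)])
o2=f2([(289,479),(284,323),(346,303),(489,117),(656,55),(331,43),(260,201),(653,181)])
mw=lambda v:[proj(cw,pts(v)[:5])-o1,proj(cw2,pts(v))-o2]
f=lambda v:np.concatenate([*[m*.5 for m in model(v)],*mw(v)]).ravel()
s=least_squares(f,[585,33,-.226,2.03,2.7,0,138,40],loss="soft_l1"); v=s.x
print(v[:2],np.degrees(v[2:6]),v[6:],s.cost)
J=s.jac; print("sd",np.sqrt(np.diag(np.linalg.inv(J.T@J))))
for r in model(v)+mw(v): print(np.round(r,1).tolist())
for n,P in dict(axis=(-56,-184,98),handle=(-56+36*np.cos(v[3]),-184,98+36*np.sin(v[3])),pivot=(0,132,155),knob=(66*np.cos(v[4]),132+66*np.sin(v[4]),155)).items(): print(n,tw(v,P)[0])
np.save("v.npy",v)
E
python3 fit4.py
```

```text
[587.7590574   35.97907901] [-10.07166618 141.73815617 168.84372752   4.68583351] [134.78138883  47.47494112] 21.490241487259354
sd [0.67593319 0.33728041 0.00510656 0.03952485 0.07127593 0.00877944
 1.3329492  2.70564883]
[[-1.4, -1.0], [-1.9, -0.8], [-0.6, 0.0], [-0.5, -0.2], [-0.6, -0.4], [-1.2, -1.2], [-0.9, -0.4], [-0.7, -0.5], [-0.0, -0.7], [0.8, 0.7], [-1.7, 0.2]]
[[-1.4, 1.7], [-0.8, 1.1], [-0.3, 0.1], [2.4, -0.1], [2.2, 2.1], [0.7, 0.5], [-1.4, 0.5], [1.0, -0.1], [1.6, 0.5], [1.0, 0.1]]
[[0.2, 3.2], [-0.4, 0.2], [-0.6, -3.2], [-2.7, -0.0], [0.1, -0.3]]
[[0.4, 3.6], [-0.9, 2.0], [0.8, -0.5], [0.4, 1.5], [0.4, 0.3], [1.7, -0.9], [-2.2, -1.3], [-0.4, -0.6]]
axis [ 500.44413728 -135.39216923   98.        ]
handle [ 472.61293307 -130.44887518  120.29322579]
pivot [610.84319757 165.94493019 155.        ]
knob [549.32147218 189.84215398 155.        ]
```

Run:
```python
from h import *
from workcell import manip
c=np.load("pics/w2.npy",allow_pickle=True).item(); T=c["camera_from_world"]; p=-T[:3,:3].T@T[:3,3]
s=manip.state(); R=s["ee_rot"]; print(p, R.T@(p-s["tool_pos"]), R.T@(-T[2,:3]))
```

```text
[486.51235567 -73.06782769 414.21440722] [ 6.96661300e+01  1.00046939e-01 -1.43290858e+02] [-2.67967272e-01 -3.42149551e-04  9.63427955e-01]
```

{"api": "step_arm", "payload": {
  "travel": [
    [4.2,2.15,-0.7],
    [4.2,2.15,-0.7],
    [4.2,2.15,-0.7],
    [4.2,2.15,-0.7],
    [0,0,0],
    [0,0,0],
    [0,0,0],
    [0,0,0]
  ],
  "delta_rot": [
    [0,0,0],
    [0,0,0],
    [0,0,0],
    [0,0,0],
    [0,0,0],
    [0,0,0],
    [0,0,0],
    [0,0,0]
  ],
  "hand": [1,1,1,1,1,1,1,1]
}}

```text
clock: 3.35
tool_pos: [591.8, 2.4, 299.4]
ee_rot: [[0.224, 0.975, -0.001], [0.975, -0.224, -0.0], [-0.0, -0.001, -1.0]]
force: [-0.5, -0.0, 0.6]
finger_gap: 0.999
```

```bash
python3 look.py wrist w3
python3 - <<'E'
import cv2
t=cv2.imread("pics/w3.png"); cv2.imwrite("pics/w3c.png",cv2.resize(t[0:300,100:480],None,fx=2,fy=2,interpolation=cv2.INTER_CUBIC))
E
```

```text
3.4
```

View pics/w3c.png

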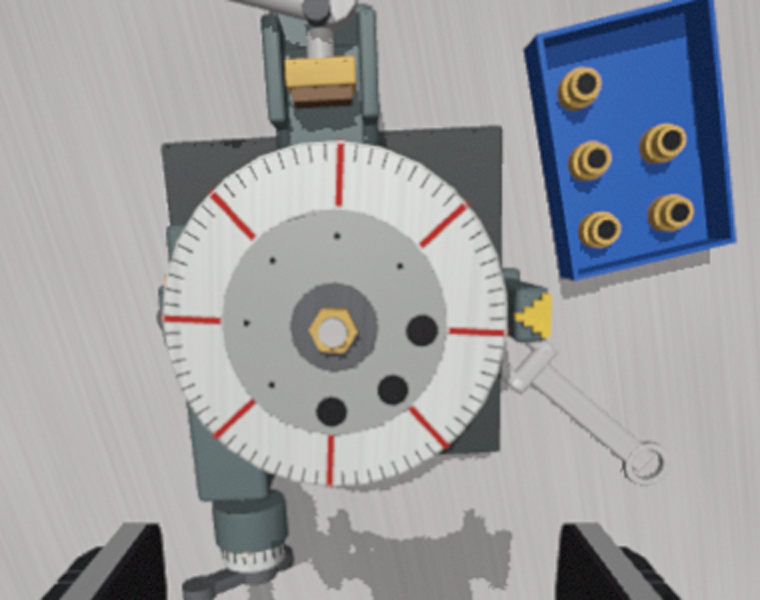

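```bash
cat > fit5.py <<'E'
src=open("fit4.py").read().split("f=lambda v:np.conc")[0]
# keep the doubled split text intact
src=open("fit4.py").read(); i=src.index("f=lambda v:np.concatenate"); exec(src[:i])
cw3=np.load("pics/w3.npy",allow_pickle=True).item()
f3=lambda p:(np.array(p)+.5)/2-.5+[100,0]
L3={0:(504,332),1:(465,207),2:(341,145),3:(213,194),4:(164,319),5:(217,437),6:(330,485),7:(446,446)}
C3={(-95,95):(163,146),(95,95):(501,127),(95,-95):(498,450)}
def m3(v):
    W=[];O=[]
    for k,p in L3.items():
        a=k*np.pi/4-v[5]; W.append((v[8]*np.cos(a),v[8]*np.sin(a),v[6]));O.append(p)
    for c,p in C3.items(): W.append((*c,v[7]));O.append(p)
    return proj(cw3,tw(v,W))-f3(O)
f=lambda v:np.concatenate([*[m*.4 for m in model(v)],*mw(v),m3(v),[[0,v[8]-80]]]).ravel()
s=least_squares(f,[585,33,-.2,2.03,2.7,0,138,40,80],loss="soft_l1"); v=s.x
print(v[:2],np.degrees(v[2:6]),v[6:],s.cost)
J=s.jac; print("sd",np.round(np.sqrt(np.diag(np.linalg.inv(J.T@J))),3))
for r in model(v)+mw(v)+[m3(v)]: print(np.round(r,1).tolist())
for n,P in dict(axis=(-56,-184,98),handle=(-56+36*np.cos(v[3]),-184,98+36*np.sin(v[3])),pivot=(0,132,155),knob=(66*np.cos(v[4]),132+66*np.sin(v[4]),155)).items(): print(n,tw(v,P)[0])
for z in (100,110,120,130): print(z,(proj(cw3,tw(v,[(86,0,z)]))+.5-[100,0])*2)
np.save("v.npy",v)
E
python3 fit5.py
```

```text
[587.02004248  35.07836249] [-10.03459545 140.8788842  167.78738453   5.13192708] [137.93573641  47.13345398  78.68152837] 30.122412304518306
sd [0.263 0.287 0.004 0.033 0.088 0.005 1.269 2.037 0.504]
[[-1.0, -1.0], [-1.5, -1.0], [-0.4, -0.2], [-0.4, -0.4], [-0.5, -0.5], [-1.1, -1.1], [-0.6, -0.3], [-0.3, -0.4], [-0.1, -0.6], [1.1, 0.8], [-1.4, 0.2]]
[[-1.7, 1.8], [-1.2, 1.1], [-0.3, 0.0], [2.1, -0.1], [1.8, 2.1], [0.4, -0.4], [-1.6, -0.4], [0.9, -0.9], [1.5, -0.2], [0.7, -0.6]]
[[0.2, 4.5], [-0.5, 1.5], [-1.2, -2.0], [-2.2, 0.9], [1.7, 0.8]]
[[0.4, 4.8], [-1.0, 3.3], [0.3, 0.7], [0.0, 2.1], [1.0, 1.3], [0.7, -1.2], [-2.6, -0.2], [-1.1, 0.4]]
[[0.4, -0.3], [-0.1, -1.7], [-0.2, -1.3], [-0.2, -0.4], [0.4, -0.5], [-0.1, -0.9], [0.2, -0.5], [0.1, -1.0], [-0.3, -1.2], [0.2, -1.0], [0.8, -0.4]]
axis [ 499.81601891 -136.34934318   98.        ]
handle [ 472.31395984 -131.48286415  120.71462368]
pivot [610.02008909 165.05912205 155.        ]
knob [548.93319938 190.0469572  155.        ]
100 [[504.65988308 307.50099485]]
110 [[508.82864811 309.54337315]]
120 [[513.24750458 311.70877147]]
130 [[517.93961304 314.00863021]]
```

{"api": "step_arm", "payload": {
  "travel": [
    [-3.39,-1.72,1.6],
    [-3.39,-1.72,1.6],
    [-3.39,-1.72,1.6],
    [-3.39,-1.72,1.6],
    [-3.39,-1.72,1.6],
    [0,0,2.5],
    [0,0,2.5],
    [0,0,2.5],
    [0,0,0],
    [0,0,0]
  ],
  "delta_rot": [
    [0,0,0],
    [0,0,0],
    [0,0,0],
    [0,0,0],
    [0,0,0],
    [0,0,-2.6],
    [0,0,0],
    [0,0,0],
    [0,0,0],
    [0,0,0]
  ],
  "hand": [1,1,1,1,1,0.6,0.6,0.6,0.6,0.6],
  "grip_force": 20
}}

```text
clock: 4.4
tool_pos: [470.8, -143.1, 144.7]
ee_rot: [[0.179, 0.984, -0.001], [0.984, -0.179, 0.0], [0.0, -0.001, -1.0]]
force: [0.2, 0.1, -0.2]
finger_gap: 0.602
```

```bash
python3 look.py wrist w4
```

```text
4.45
```

View pics/w4.png

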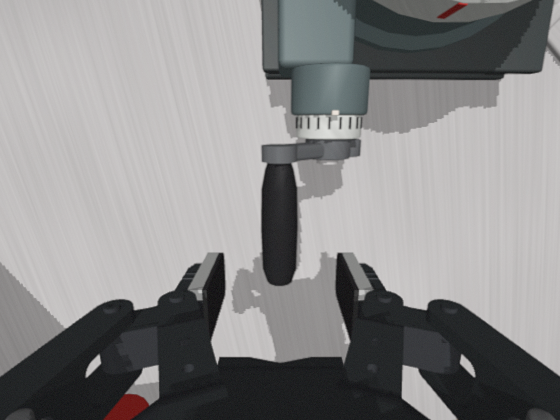

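{"api": "step_arm", "payload": {
  "travel": [
    [0,0,1.5],
    [0,0,1.5],
    [0,0,1.3],
    [0,0,0],
    [0,0,0],
    [0,0,0],
    [0,0,0],
    [0,0,0]
  ],
  "delta_rot": [
    [0,0,0],
    [0,0,0],
    [0,0,0],
    [0,0,0],
    [0,0,0],
    [0,0,0],
    [0,0,0],
    [0,0,0]
  ],
  "hand": [0.6,0.6,0.6,0.6,0.15,0.15,0.15,0.15],
  "grip_force": 20
}}

```text
clock: 5.25
tool_pos: [471.3, -143.2, 102.0]
ee_rot: [[0.178, 0.984, 0.0], [0.984, -0.178, -0.001], [-0.001, 0.0, -1.0]]
force: [-2.4, -1.5, 1.9]
finger_gap: 0.222
```

```bash
cat > gen.py <<'E'
import sys,numpy as np
# start deg, step deg(cw), n, r
a0,st,n=float(sys.argv[1]),float(sys.argv[2]),int(sys.argv[3]); r=float(sys.argv[4]) if len(sys.argv)>4 else 36
a=np.radians(a0-st*np.arange(n+1)); P=np.round(np.c_[r*np.cos(a),-r*np.sin(a)]/10,2)
d=np.round(np.diff(P,axis=0),2)
print([[0,float(x),float(z)] for x,z in d]); print("end",a0-st*n)
E
python3 gen.py 141 6 10;python3 gen.py 81 6 20
```

```text
[[0, 0.25, -0.28], [0, 0.28, -0.25], [0, 0.31, -0.22], [0, 0.33, -0.19], [0, 0.34, -0.15], [0, 0.36, -0.12], [0, 0.37, -0.08], [0, 0.37, -0.04], [0, 0.38, 0.0], [0, 0.37, 0.04]]
end 81.0
[[0, 0.37, 0.08], [0, 0.36, 0.12], [0, 0.34, 0.15], [0, 0.33, 0.19], [0, 0.31, 0.22], [0, 0.28, 0.25], [0, 0.25, 0.28], [0, 0.22, 0.31], [0, 0.19, 0.33], [0, 0.15, 0.34], [0, 0.12, 0.36], [0, 0.08, 0.37], [0, 0.04, 0.37], [0, 0.0, 0.38], [0, -0.04, 0.37], [0, -0.08, 0.37], [0, -0.12, 0.36], [0, -0.15, 0.34], [0, -0.19, 0.33], [0, -0.22, 0.31]]
end -39.0
```

{"api": "step_arm", "payload": {
  "travel": [
    [0,0.25,-0.28],
    [0,0.28,-0.25],
    [0,0.31,-0.22],
    [0,0.33,-0.19],
    [0,0.34,-0.15]
  ],
  "delta_rot": [
    [0,0,0],
    [0,0,0],
    [0,0,0],
    [0,0,0],
    [0,0,0]
  ],
  "hand": [0.15,0.15,0.15,0.15,0.15]
}}

```text
clock: 5.75
tool_pos: [483.5, -145.2, 111.3]
ee_rot: [[0.177, 0.984, -0.006], [0.984, -0.177, 0.0], [-0.001, -0.006, -1.0]]
force: [-8.0, -2.1, 1.1]
finger_gap: 0.22
```

{"api": "step_arm", "payload": {
  "travel": [
    [0,0.36,-0.12],
    [0,0.37,-0.08],
    [0,0.37,-0.04],
    [0,0.38,0.0],
    [0,0.37,0.04]
  ],
  "delta_rot": [
    [0,0,0],
    [0,0,0],
    [0,0,0],
    [0,0,0],
    [0,0,0]
  ],
  "hand": [0.15,0.15,0.15,0.15,0.15]
}}

```text
clock: 6.25
tool_pos: [503.4, -148.7, 114.0]
ee_rot: [[0.177, 0.984, -0.003], [0.984, -0.177, 0.0], [-0.0, -0.003, -1.0]]
force: [-6.9, -2.1, 3.1]
finger_gap: 0.22
```

{"api": "step_arm", "payload": {
  "travel": [
    [0,0.37,0.08],
    [0,0.36,0.12],
    [0,0.34,0.15],
    [0,0.33,0.19],
    [0,0.31,0.22],
    [0,0.28,0.25],
    [0,0.25,0.28],
    [0,0.22,0.31],
    [0,0.19,0.33],
    [0,0.15,0.34]
  ],
  "delta_rot": [
    [0,0,0],
    [0,0,0],
    [0,0,0],
    [0,0,0],
    [0,0,0],
    [0,0,0],
    [0,0,0],
    [0,0,0],
    [0,0,0],
    [0,0,0]
  ],
  "hand": [0.15,0.15,0.15,0.15,0.15,0.15,0.15,0.15,0.15,0.15]
}}

```text
clock: 7.25
tool_pos: [531.6, -153.1, 91.4]
ee_rot: [[0.177, 0.984, -0.002], [0.984, -0.177, 0.001], [0.001, -0.002, -1.0]]
force: [-5.7, 0.1, 3.8]
finger_gap: 0.22
```

{"api": "step_arm", "payload": {
  "travel": [
    [0,0.12,0.36],
    [0,0.08,0.37],
    [0,0.04,0.37],
    [0,0.0,0.38],
    [0,-0.04,0.37],
    [0,-0.08,0.37],
    [0,-0.12,0.36],
    [0,-0.15,0.34],
    [0,-0.19,0.33],
    [0,-0.22,0.31]
  ],
  "delta_rot": [
    [0,0,0],
    [0,0,0],
    [0,0,0],
    [0,0,0],
    [0,0,0],
    [0,0,0],
    [0,0,0],
    [0,0,0],
    [0,0,0],
    [0,0,0]
  ],
  "hand": [0.15,0.15,0.15,0.15,0.15,0.15,0.15,0.15,0.15,0.15]
}}

```text
clock: 8.25
tool_pos: [528.5, -152.0, 57.1]
ee_rot: [[0.177, 0.984, 0.004], [0.984, -0.177, 0.002], [0.003, 0.003, -1.0]]
force: [-2.6, 1.9, 8.2]
finger_gap: 0.223
```

```bash
python3 gen.py -39 6 20;python3 gen.py -159 6 20; python3 gen.py 81 6 20
```

```text
[[0, -0.25, 0.28], [0, -0.28, 0.25], [0, -0.31, 0.22], [0, -0.33, 0.19], [0, -0.34, 0.15], [0, -0.36, 0.12], [0, -0.37, 0.08], [0, -0.37, 0.04], [0, -0.38, 0.0], [0, -0.37, -0.04], [0, -0.37, -0.08], [0, -0.36, -0.12], [0, -0.34, -0.15], [0, -0.33, -0.19], [0, -0.31, -0.22], [0, -0.28, -0.25], [0, -0.25, -0.28], [0, -0.22, -0.31], [0, -0.19, -0.33], [0, -0.15, -0.34]]
end -159.0
[[0, -0.12, -0.36], [0, -0.08, -0.37], [0, -0.04, -0.37], [0, 0.0, -0.38], [0, 0.04, -0.37], [0, 0.08, -0.37], [0, 0.12, -0.36], [0, 0.15, -0.34], [0, 0.19, -0.33], [0, 0.22, -0.31], [0, 0.25, -0.28], [0, 0.28, -0.25], [0, 0.31, -0.22], [0, 0.33, -0.19], [0, 0.34, -0.15], [0, 0.36, -0.12], [0, 0.37, -0.08], [0, 0.37, -0.04], [0, 0.38, 0.0], [0, 0.37, 0.04]]
end -279.0
[[0, 0.37, 0.08], [0, 0.36, 0.12], [0, 0.34, 0.15], [0, 0.33, 0.19], [0, 0.31, 0.22], [0, 0.28, 0.25], [0, 0.25, 0.28], [0, 0.22, 0.31], [0, 0.19, 0.33], [0, 0.15, 0.34], [0, 0.12, 0.36], [0, 0.08, 0.37], [0, 0.04, 0.37], [0, 0.0, 0.38], [0, -0.04, 0.37], [0, -0.08, 0.37], [0, -0.12, 0.36], [0, -0.15, 0.34], [0, -0.19, 0.33], [0, -0.22, 0.31]]
end -39.0
```

{"api": "step_arm", "payload": {
  "travel": [
    [0,-0.26,0.26],
    [0,-0.29,0.24],
    [0,-0.31,0.22],
    [0,-0.33,0.19],
    [0,-0.34,0.15],
    [0,-0.36,0.12],
    [0,-0.37,0.08],
    [0,-0.37,0.04],
    [0,-0.38,0.0],
    [0,-0.37,-0.04]
  ],
  "delta_rot": [
    [0,0,0],
    [0,0,0],
    [0,0,0],
    [0,0,0],
    [0,0,0],
    [0,0,0],
    [0,0,0],
    [0,0,0],
    [0,0,0],
    [0,0,0]
  ],
  "hand": [0.15,0.15,0.15,0.15,0.15,0.15,0.15,0.15,0.15,0.15]
}}

```text
clock: 9.25
tool_pos: [497.8, -147.6, 44.2]
ee_rot: [[0.178, 0.984, 0.008], [0.984, -0.178, -0.001], [0.0, 0.008, -1.0]]
force: [5.9, -1.2, -2.4]
finger_gap: 0.217
```

{"api": "step_arm", "payload": {
  "travel": [
    [0,-0.37,-0.08],
    [0,-0.36,-0.12],
    [0,-0.34,-0.15],
    [0,-0.33,-0.19],
    [0,-0.31,-0.22],
    [0,-0.28,-0.25],
    [0,-0.25,-0.28],
    [0,-0.22,-0.31],
    [0,-0.19,-0.33],
    [0,-0.15,-0.34]
  ],
  "delta_rot": [
    [0,0,0],
    [0,0,0],
    [0,0,0],
    [0,0,0],
    [0,0,0],
    [0,0,0],
    [0,0,0],
    [0,0,0],
    [0,0,0],
    [0,0,0]
  ],
  "hand": [0.15,0.15,0.15,0.15,0.15,0.15,0.15,0.15,0.15,0.15]
}}

```text
clock: 10.25
tool_pos: [464.6, -141.5, 66.0]
ee_rot: [[0.178, 0.984, -0.002], [0.984, -0.178, 0.0], [0.0, -0.002, -1.0]]
force: [0.6, -1.5, -7.4]
finger_gap: 0.22
```

{"api": "step_arm", "payload": {
  "travel": [
    [0,-0.12,-0.36],
    [0,-0.08,-0.37],
    [0,-0.04,-0.37],
    [0,0.0,-0.38],
    [0,0.04,-0.37],
    [0,0.08,-0.37],
    [0,0.12,-0.36],
    [0,0.15,-0.34],
    [0,0.19,-0.33],
    [0,0.22,-0.31],
    [0,0.25,-0.28],
    [0,0.28,-0.25],
    [0,0.31,-0.22],
    [0,0.33,-0.19],
    [0,0.34,-0.15],
    [0,0.36,-0.12],
    [0,0.37,-0.08],
    [0,0.37,-0.04],
    [0,0.38,0.0],
    [0,0.37,0.04]
  ],
  "delta_rot": [
    [0,0,0],
    [0,0,0],
    [0,0,0],
    [0,0,0],
    [0,0,0],
    [0,0,0],
    [0,0,0],
    [0,0,0],
    [0,0,0],
    [0,0,0],
    [0,0,0],
    [0,0,0],
    [0,0,0],
    [0,0,0],
    [0,0,0],
    [0,0,0],
    [0,0,0],
    [0,0,0],
    [0,0,0],
    [0,0,0]
  ],
  "hand": [0.15,0.15,0.15,0.15,0.15,0.15,0.15,0.15,0.15,0.15,0.15,0.15,0.15,0.15,0.15,0.15,0.15,0.15,0.15,0.15]
}}

```text
clock: 12.25
tool_pos: [503.4, -148.4, 115.1]
ee_rot: [[0.177, 0.984, -0.002], [0.984, -0.177, 0.001], [0.0, -0.002, -1.0]]
force: [-5.9, -1.2, -1.1]
finger_gap: 0.223
```

One full turn so far, and the forces stay low. I look at the plate while still holding the handle, to see how far it has come.

```bash
python3 look.py wrist w5; python3 look.py top t5 170 340 120 250 4.6
```

```text
12.3
12.35
```

View pics/w5.png

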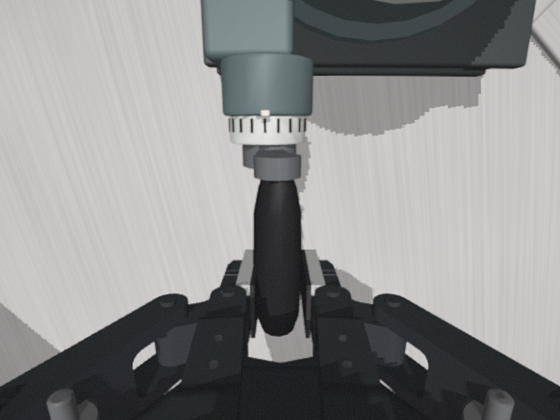

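View pics/t5.png

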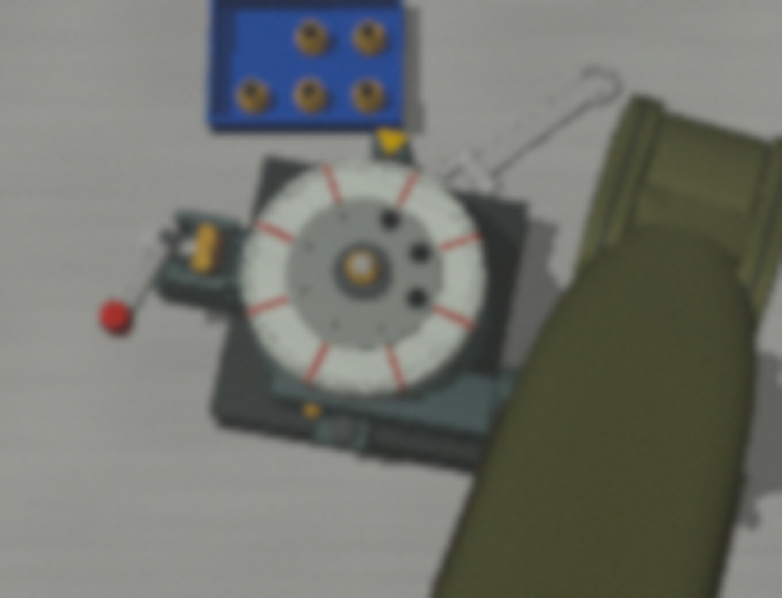

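```bash
cat > ang.py <<'E'
from h import *
import sys
def ang(im,c,v,dz=0):
    im=cv2.cvtColor(im,cv2.COLOR_RGB2Lab).astype(np.float32)[:,:,1]
    th=np.radians(np.arange(0,360,.25)); rr=np.arange(52,77,1.)
    P=np.array([[r*np.cos(t),r*np.sin(t),v[6]+dz] for r in rr for t in th])
    p=proj(c,tw(v,P)).astype(np.float32).reshape(len(rr),len(th),2)
    a=cv2.remap(im,p[...,0],p[...,1],cv2.INTER_LINEAR)
    s=np.clip(np.median(a,0)-np.median(a),4,None)-4
    k=np.sum(s*np.exp(8j*th)); per=[]
    # per-line angle = -fa mod 45
    base=np.angle(k)/8
    for i in range(8):
        d=(th-base-i*np.pi/4+np.pi)%(2*np.pi)-np.pi; w=s*(abs(d)<np.radians(8))
        per.append(float(np.degrees((w*d).sum()/w.sum())) if w.sum()>0 else None)
    return -np.degrees(base)%45,per
if __name__=="__main__":
    from workcell import manip
    n=sys.argv[1]; c=manip.get_calibration(n); im=manip.camera(n); v=np.load("v.npy")
    a,p=ang(im,c,v); print(manip.state()["clock"],"fa",a,np.round(p,2))
E
python3 - <<'E'
from ang import *
from workcell import manip
v=np.load("v.npy"); rd=lambda f:cv2.imread(f)[:,:,::-1].copy()
print(ang(rd("pics/top0.png"),manip.get_calibration("top"),v))
print(ang(rd("pics/w3.png"),np.load("pics/w3.npy",allow_pickle=True).item(),v))
E
python3 ang.py top
```

```text
(np.float64(5.308864273050968), [-1.7635973387402581, -1.137998594935312, 0.5904780064544854, 1.5572377286584842, 1.6674696860497629, 0.5830100046856862, -0.42691329419116836, -1.661104258748677])
(np.float64(5.328659832270916), [-0.36802583008414586, 0.010122356223953882, 0.3382704662752212, 0.4807394489576879, 0.3244128084269714, -0.02090528628959538, -0.3162941395706955, -0.502837101886362])
12.4 fa 15.25656007673654 [-1.82 -1.2   0.    1.27  1.5   0.9  -0.24 -1.35]
```

{"api": "step_arm", "payload": {
  "travel": [
    [0,0.37,0.08],
    [0,0.36,0.12],
    [0,0.34,0.15],
    [0,0.33,0.19],
    [0,0.31,0.22],
    [0,0.28,0.25],
    [0,0.25,0.28],
    [0,0.22,0.31],
    [0,0.19,0.33],
    [0,0.15,0.34],
    [0,0.12,0.36],
    [0,0.08,0.37],
    [0,0.04,0.37],
    [0,0.0,0.38],
    [0,-0.04,0.37],
    [0,-0.08,0.37],
    [0,-0.12,0.36],
    [0,-0.15,0.34],
    [0,-0.19,0.33],
    [0,-0.22,0.31]
  ],
  "delta_rot": [
    [0,0,0],
    [0,0,0],
    [0,0,0],
    [0,0,0],
    [0,0,0],
    [0,0,0],
    [0,0,0],
    [0,0,0],
    [0,0,0],
    [0,0,0],
    [0,0,0],
    [0,0,0],
    [0,0,0],
    [0,0,0],
    [0,0,0],
    [0,0,0],
    [0,0,0],
    [0,0,0],
    [0,0,0],
    [0,0,0]
  ],
  "hand": [0.15,0.15,0.15,0.15,0.15,0.15,0.15,0.15,0.15,0.15,0.15,0.15,0.15,0.15,0.15,0.15,0.15,0.15,0.15,0.15]
}}

```text
clock: 14.4
tool_pos: [529.2, -152.3, 58.8]
ee_rot: [[0.177, 0.984, 0.006], [0.984, -0.177, 0.001], [0.002, 0.006, -1.0]]
force: [-2.8, 0.9, 7.4]
finger_gap: 0.221
```

{"api": "step_arm", "payload": {
  "travel": [
    [0,-0.25,0.28],
    [0,-0.28,0.25],
    [0,-0.31,0.22],
    [0,-0.33,0.19],
    [0,-0.34,0.15],
    [0,-0.36,0.12],
    [0,-0.37,0.08],
    [0,-0.37,0.04],
    [0,-0.38,0.0],
    [0,-0.37,-0.04],
    [0,-0.37,-0.08],
    [0,-0.36,-0.12],
    [0,-0.34,-0.15],
    [0,-0.33,-0.19],
    [0,-0.31,-0.22],
    [0,-0.28,-0.25],
    [0,-0.25,-0.28],
    [0,-0.22,-0.31],
    [0,-0.19,-0.33],
    [0,-0.15,-0.34]
  ],
  "delta_rot": [
    [0,0,0],
    [0,0,0],
    [0,0,0],
    [0,0,0],
    [0,0,0],
    [0,0,0],
    [0,0,0],
    [0,0,0],
    [0,0,0],
    [0,0,0],
    [0,0,0],
    [0,0,0],
    [0,0,0],
    [0,0,0],
    [0,0,0],
    [0,0,0],
    [0,0,0],
    [0,0,0],
    [0,0,0],
    [0,0,0]
  ],
  "hand": [0.15,0.15,0.15,0.15,0.15,0.15,0.15,0.15,0.15,0.15,0.15,0.15,0.15,0.15,0.15,0.15,0.15,0.15,0.15,0.15]
}}

```text
clock: 16.4
tool_pos: [464.6, -141.6, 66.0]
ee_rot: [[0.178, 0.984, -0.002], [0.984, -0.178, 0.0], [-0.0, -0.002, -1.0]]
force: [0.5, -3.5, -6.5]
finger_gap: 0.225
```

{"api": "step_arm", "payload": {
  "travel": [
    [0,-0.12,-0.36],
    [0,-0.08,-0.37],
    [0,-0.04,-0.37],
    [0,0.0,-0.38],
    [0,0.04,-0.37],
    [0,0.08,-0.37],
    [0,0.12,-0.36],
    [0,0.15,-0.34],
    [0,0.19,-0.33],
    [0,0.22,-0.31],
    [0,0.25,-0.28],
    [0,0.28,-0.25],
    [0,0.31,-0.22],
    [0,0.33,-0.19],
    [0,0.34,-0.15],
    [0,0.36,-0.12],
    [0,0.37,-0.08],
    [0,0.37,-0.04],
    [0,0.38,0.0],
    [0,0.37,0.04]
  ],
  "delta_rot": [
    [0,0,0],
    [0,0,0],
    [0,0,0],
    [0,0,0],
    [0,0,0],
    [0,0,0],
    [0,0,0],
    [0,0,0],
    [0,0,0],
    [0,0,0],
    [0,0,0],
    [0,0,0],
    [0,0,0],
    [0,0,0],
    [0,0,0],
    [0,0,0],
    [0,0,0],
    [0,0,0],
    [0,0,0],
    [0,0,0]
  ],
  "hand": [0.15,0.15,0.15,0.15,0.15,0.15,0.15,0.15,0.15,0.15,0.15,0.15,0.15,0.15,0.15,0.15,0.15,0.15,0.15,0.15]
}}

```text
clock: 18.4
tool_pos: [502.9, -148.3, 115.1]
ee_rot: [[0.177, 0.984, -0.003], [0.984, -0.177, 0.001], [0.0, -0.003, -1.0]]
force: [-6.7, -3.3, 0.7]
finger_gap: 0.219
```

{"api": "step_arm", "payload": {
  "travel": [
    [0,0.37,0.08],
    [0,0.36,0.12],
    [0,0.34,0.15],
    [0,0.33,0.19],
    [0,0.31,0.22],
    [0,0.28,0.25],
    [0,0.25,0.28],
    [0,0.22,0.31],
    [0,0.19,0.33],
    [0,0.15,0.34],
    [0,0.12,0.36],
    [0,0.08,0.37],
    [0,0.04,0.37],
    [0,0.0,0.38],
    [0,-0.04,0.37],
    [0,-0.08,0.37],
    [0,-0.12,0.36],
    [0,-0.15,0.34],
    [0,-0.19,0.33],
    [0,-0.22,0.31]
  ],
  "delta_rot": [
    [0,0,0],
    [0,0,0],
    [0,0,0],
    [0,0,0],
    [0,0,0],
    [0,0,0],
    [0,0,0],
    [0,0,0],
    [0,0,0],
    [0,0,0],
    [0,0,0],
    [0,0,0],
    [0,0,0],
    [0,0,0],
    [0,0,0],
    [0,0,0],
    [0,0,0],
    [0,0,0],
    [0,0,0],
    [0,0,0]
  ],
  "hand": [0.15,0.15,0.15,0.15,0.15,0.15,0.15,0.15,0.15,0.15,0.15,0.15,0.15,0.15,0.15,0.15,0.15,0.15,0.15,0.15]
}}

```text
clock: 20.4
tool_pos: [529.0, -152.4, 58.8]
ee_rot: [[0.177, 0.984, 0.006], [0.984, -0.177, 0.001], [0.002, 0.005, -1.0]]
force: [-2.5, -0.5, 6.8]
finger_gap: 0.219
```

{"api": "step_arm", "payload": {
  "travel": [
    [0,-0.25,0.28],
    [0,-0.28,0.25],
    [0,-0.31,0.22],
    [0,-0.33,0.19],
    [0,-0.34,0.15],
    [0,-0.36,0.12],
    [0,-0.37,0.08],
    [0,-0.37,0.04],
    [0,-0.38,0.0],
    [0,-0.37,-0.04],
    [0,-0.37,-0.08],
    [0,-0.36,-0.12],
    [0,-0.34,-0.15],
    [0,-0.33,-0.19],
    [0,-0.31,-0.22],
    [0,-0.28,-0.25],
    [0,-0.25,-0.28],
    [0,-0.22,-0.31],
    [0,-0.19,-0.33],
    [0,-0.15,-0.34]
  ],
  "delta_rot": [
    [0,0,0],
    [0,0,0],
    [0,0,0],
    [0,0,0],
    [0,0,0],
    [0,0,0],
    [0,0,0],
    [0,0,0],
    [0,0,0],
    [0,0,0],
    [0,0,0],
    [0,0,0],
    [0,0,0],
    [0,0,0],
    [0,0,0],
    [0,0,0],
    [0,0,0],
    [0,0,0],
    [0,0,0],
    [0,0,0]
  ],
  "hand": [0.15,0.15,0.15,0.15,0.15,0.15,0.15,0.15,0.15,0.15,0.15,0.15,0.15,0.15,0.15,0.15,0.15,0.15,0.15,0.15]
}}

```text
clock: 22.4
tool_pos: [464.6, -141.7, 66.0]
ee_rot: [[0.178, 0.984, -0.002], [0.984, -0.178, -0.0], [-0.0, -0.002, -1.0]]
force: [-0.5, -5.1, -7.7]
finger_gap: 0.223
```

{"api": "step_arm", "payload": {
  "travel": [
    [0,-0.12,-0.36],
    [0,-0.08,-0.37],
    [0,-0.04,-0.37],
    [0,0.0,-0.38],
    [0,0.04,-0.37],
    [0,0.08,-0.37],
    [0,0.12,-0.36],
    [0,0.15,-0.34],
    [0,0.19,-0.33],
    [0,0.22,-0.31],
    [0,0.25,-0.28],
    [0,0.28,-0.25],
    [0,0.31,-0.22],
    [0,0.33,-0.19],
    [0,0.34,-0.15],
    [0,0.36,-0.12],
    [0,0.37,-0.08],
    [0,0.37,-0.04],
    [0,0.38,0.0],
    [0,0.37,0.04]
  ],
  "delta_rot": [
    [0,0,0],
    [0,0,0],
    [0,0,0],
    [0,0,0],
    [0,0,0],
    [0,0,0],
    [0,0,0],
    [0,0,0],
    [0,0,0],
    [0,0,0],
    [0,0,0],
    [0,0,0],
    [0,0,0],
    [0,0,0],
    [0,0,0],
    [0,0,0],
    [0,0,0],
    [0,0,0],
    [0,0,0],
    [0,0,0]
  ],
  "hand": [0.15,0.15,0.15,0.15,0.15,0.15,0.15,0.15,0.15,0.15,0.15,0.15,0.15,0.15,0.15,0.15,0.15,0.15,0.15,0.15]
}}

```text
clock: 24.4
tool_pos: [501.9, -148.2, 115.0]
ee_rot: [[0.177, 0.984, -0.004], [0.984, -0.177, 0.001], [-0.0, -0.004, -1.0]]
force: [-6.3, -4.2, 2.2]
finger_gap: 0.221
```

```bash
python3 ang.py top
```

```text
24.45 fa 33.34752089327964 [-0.91 -0.29  0.94  1.72  1.67  0.29 -1.09 -1.67]
```

Run:
```python
from ang import *
from workcell import manip
v=np.load("v.npy")
C={"top0":manip.get_calibration("top"),"scene0":manip.get_calibration("scene"),"w3":np.load("pics/w3.npy",allow_pickle=True).item()}
obs={}
for n,c in C.items():
    im=cv2.imread(f"pics/{n}.png"); h=cv2.cvtColor(im,cv2.COLOR_BGR2HSV)
    m=cv2.inRange(h,(20,130,120),(34,255,255))
    k,l,st,ce=cv2.connectedComponentsWithStats(m)
    q=proj(c,tw(v,[(95,0,128)]))[0]
    i=1+np.argmin(np.hypot(*(ce[1:]-q).T)); print(n,q,ce[i],st[i]); obs[n]=ce[i]
# 3D point, per view weights
f=lambda p:np.concatenate([(proj(C[n],tw(v,[p]))[0]-obs[n]) for n in C])
s=least_squares(f,[95,0,128]); print(s.x,f(s.x))
for z in (110,120,125,130,135):
    g=lambda p:proj(C["w3"],tw(v,[(p[0],p[1],z)]))[0]-obs["w3"]
    p=least_squares(g,[95,0]).x; print(z,p,np.degrees(np.arctan2(p[1],p[0])), [(proj(C[n],tw(v,[(*p,z)]))[0]-obs[n]).round(1) for n in ("top0","scene0")])
```

```text
top0 [254.17414947 150.37496568] [254.70588235 150.05882353] [253 148   5   5  17]
scene0 [336.2197362  212.45204079] [335.64285714 210.14285714] [334 209   5   4  14]
w3 [367.44663134 155.81560299] [368.34841629 157.6199095 ] [357 147  18  22 221]
[ 93.85510728  -0.93931971 135.60384335] [-0.4100532  -0.07178905  0.2543438   0.0818938  -0.06784012  0.17101601]
110 [100.57708683  -4.04399984] -2.3025063411831335 [array([1.3, 0.7]), array([0.6, 9. ])]
120 [97.97513099 -2.7706783 ] -1.6198587680367926 [array([0.6, 0.4]), array([0.5, 5.6])]
125 [96.67415307 -2.13401753] -1.2645607957826217 [array([0.3, 0.2]), array([0.4, 3.8])]
130 [95.37317515 -1.49735676] -0.8994685840042418 [array([-0.1,  0.1]), array([0.4, 2. ])]
135 [94.07219723 -0.86069599] -0.524202403341264 [array([-0.4, -0.1]), array([0.3, 0.3])]
```

{"api": "step_arm", "payload": {
  "travel": [
    [-0.04,0.37,0.08],
    [0,0.36,0.12],
    [0,0.34,0.15],
    [0,0.33,0.19],
    [0,0.31,0.22],
    [0,0.28,0.25],
    [0,0.25,0.28],
    [0,0.22,0.31],
    [0,0.19,0.33],
    [0,0.15,0.34],
    [0,0.12,0.36],
    [0,0.08,0.37],
    [0,0.04,0.37],
    [0,0.0,0.38],
    [0,-0.04,0.37],
    [0,-0.08,0.37],
    [0,-0.12,0.36],
    [0,-0.15,0.34],
    [0,-0.19,0.33],
    [0,-0.22,0.31]
  ],
  "delta_rot": [
    [0,0,0],
    [0,0,0],
    [0,0,0],
    [0,0,0],
    [0,0,0],
    [0,0,0],
    [0,0,0],
    [0,0,0],
    [0,0,0],
    [0,0,0],
    [0,0,0],
    [0,0,0],
    [0,0,0],
    [0,0,0],
    [0,0,0],
    [0,0,0],
    [0,0,0],
    [0,0,0],
    [0,0,0],
    [0,0,0]
  ],
  "hand": [0.15,0.15,0.15,0.15,0.15,0.15,0.15,0.15,0.15,0.15,0.15,0.15,0.15,0.15,0.15,0.15,0.15,0.15,0.15,0.15]
}}

```text
clock: 26.45
tool_pos: [528.5, -152.4, 58.6]
ee_rot: [[0.177, 0.984, 0.005], [0.984, -0.177, 0.002], [0.003, 0.005, -1.0]]
force: [-0.9, -1.5, 6.3]
finger_gap: 0.218
```

{"api": "step_arm", "payload": {
  "travel": [
    [0,-0.25,0.28],
    [0,-0.28,0.25],
    [0,-0.31,0.22],
    [0,-0.33,0.19],
    [0,-0.34,0.15],
    [0,-0.36,0.12],
    [0,-0.37,0.08],
    [0,-0.37,0.04],
    [0,-0.38,0.0],
    [0,-0.37,-0.04],
    [0,-0.37,-0.08],
    [0,-0.36,-0.12],
    [0,-0.34,-0.15],
    [0,-0.33,-0.19],
    [0,-0.31,-0.22],
    [0,-0.28,-0.25],
    [0,-0.25,-0.28],
    [0,-0.22,-0.31],
    [0,-0.19,-0.33],
    [0,-0.15,-0.34]
  ],
  "delta_rot": [
    [0,0,0],
    [0,0,0],
    [0,0,0],
    [0,0,0],
    [0,0,0],
    [0,0,0],
    [0,0,0],
    [0,0,0],
    [0,0,0],
    [0,0,0],
    [0,0,0],
    [0,0,0],
    [0,0,0],
    [0,0,0],
    [0,0,0],
    [0,0,0],
    [0,0,0],
    [0,0,0],
    [0,0,0],
    [0,0,0]
  ],
  "hand": [0.15,0.15,0.15,0.15,0.15,0.15,0.15,0.15,0.15,0.15,0.15,0.15,0.15,0.15,0.15,0.15,0.15,0.15,0.15,0.15]
}}

```text
clock: 28.45
tool_pos: [464.5, -141.8, 65.9]
ee_rot: [[0.178, 0.984, -0.002], [0.984, -0.178, 0.001], [0.0, -0.002, -1.0]]
force: [1.2, -2.7, -7.2]
finger_gap: 0.223
```

{"api": "step_arm", "payload": {
  "travel": [
    [0,-0.12,-0.36],
    [0,-0.08,-0.37],
    [0,-0.04,-0.37],
    [0,0.0,-0.38],
    [0,0.04,-0.37],
    [0,0.08,-0.37],
    [0,0.12,-0.36],
    [0,0.15,-0.34],
    [0,0.19,-0.33],
    [0,0.22,-0.31],
    [0,0.25,-0.28],
    [0,0.28,-0.25],
    [0,0.31,-0.22],
    [0,0.33,-0.19],
    [0,0.34,-0.15],
    [0,0.36,-0.12],
    [0,0.37,-0.08],
    [0,0.37,-0.04],
    [0,0.38,0.0],
    [0,0.37,0.04]
  ],
  "delta_rot": [
    [0,0,0],
    [0,0,0],
    [0,0,0],
    [0,0,0],
    [0,0,0],
    [0,0,0],
    [0,0,0],
    [0,0,0],
    [0,0,0],
    [0,0,0],
    [0,0,0],
    [0,0,0],
    [0,0,0],
    [0,0,0],
    [0,0,0],
    [0,0,0],
    [0,0,0],
    [0,0,0],
    [0,0,0],
    [0,0,0]
  ],
  "hand": [0.15,0.15,0.15,0.15,0.15,0.15,0.15,0.15,0.15,0.15,0.15,0.15,0.15,0.15,0.15,0.15,0.15,0.15,0.15,0.15]
}}

```text
clock: 30.45
tool_pos: [503.4, -148.6, 115.1]
ee_rot: [[0.177, 0.984, -0.002], [0.984, -0.177, 0.001], [0.001, -0.002, -1.0]]
force: [-5.2, -0.8, -0.7]
finger_gap: 0.218
```

{"api": "step_arm", "payload": {
  "travel": [
    [0,0.37,0.08],
    [0,0.36,0.12],
    [0,0.34,0.15],
    [0,0.33,0.19],
    [0,0.31,0.22],
    [0,0.28,0.25],
    [0,0.25,0.28],
    [0,0.22,0.31],
    [0,0.19,0.33],
    [0,0.15,0.34],
    [0,0,0],
    [0,0,0]
  ],
  "delta_rot": [
    [0,0,0],
    [0,0,0],
    [0,0,0],
    [0,0,0],
    [0,0,0],
    [0,0,0],
    [0,0,0],
    [0,0,0],
    [0,0,0],
    [0,0,0],
    [0,0,0],
    [0,0,0]
  ],
  "hand": [0.15,0.15,0.15,0.15,0.15,0.15,0.15,0.15,0.15,0.15,0.15,0.15]
}}

```text
clock: 31.65
tool_pos: [531.2, -153.4, 92.7]
ee_rot: [[0.177, 0.984, -0.001], [0.984, -0.177, 0.001], [0.001, -0.001, -1.0]]
force: [-6.9, -1.0, 1.6]
finger_gap: 0.221
```

```bash
python3 ang.py top;python3 ang.py top
```

```text
31.7 fa 43.944142910705295 [-1.58 -0.47  0.66  1.55  1.51  0.54 -0.62 -1.51]
31.75 fa 43.91652607743989 [-1.54 -0.51  0.66  1.47  1.55  0.6  -0.64 -1.54]
```

{"api": "step_arm", "payload": {
  "travel": [
    [0,0.12,0.36],
    [0,0.08,0.37],
    [0,0.04,0.37],
    [0,0.0,0.38],
    [0,-0.04,0.37],
    [0,-0.08,0.37],
    [0,-0.12,0.36],
    [0,-0.15,0.34],
    [0,0,0],
    [0,0,0],
    [0,0,0]
  ],
  "delta_rot": [
    [0,0,0],
    [0,0,0],
    [0,0,0],
    [0,0,0],
    [0,0,0],
    [0,0,0],
    [0,0,0],
    [0,0,0],
    [0,0,0],
    [0,0,0],
    [0,0,0]
  ],
  "hand": [0.15,0.15,0.15,0.15,0.15,0.15,0.15,0.15,0.15,0.15,0.15]
}}

```text
clock: 32.85
tool_pos: [531.8, -153.2, 64.7]
ee_rot: [[0.177, 0.984, 0.003], [0.984, -0.177, 0.002], [0.002, 0.003, -1.0]]
force: [-4.8, 0.7, 5.4]
finger_gap: 0.22
```

```bash
python3 ang.py top;python3 ang.py top
```

```text
32.9 fa 44.92357955505087 [-1.54 -0.76  0.59  1.62  1.52  0.55 -0.56 -1.65]
32.95 fa 44.89749608635041 [-1.63 -0.73  0.52  1.61  1.55  0.58 -0.62 -1.56]
```

{"api": "step_arm", "payload": {
  "travel": [
    [0,0,0],
    [0,0,0],
    [0,0,-3],
    [0,0,-4],
    [0,0,-4.5],
    [0,0,-4],
    [0,0,-4],
    [3.13,2.65,0],
    [3.13,2.65,0],
    [3.13,2.65,0],
    [3.13,2.65,0],
    [0,0,0],
    [0,0,0],
    [0,0,0],
    [0,0,0]
  ],
  "delta_rot": [
    [0,0,0],
    [0,0,0],
    [0,0,0],
    [0,0,0],
    [0,0,0],
    [0,0,0],
    [0,0,0],
    [0,0,0],
    [0,0,0],
    [0,0,0],
    [0,0,0],
    [0,0,0],
    [0,0,0],
    [0,0,0],
    [0,0,0]
  ],
  "hand": [0.6,0.6,0.6,0.6,0.6,0.6,0.6,0.6,0.6,0.6,0.6,0.6,0.6,0.6,0.6]
}}

```text
clock: 34.45
tool_pos: [656.4, -50.3, 258.2]
ee_rot: [[0.179, 0.984, 0.001], [0.984, -0.179, -0.0], [0.0, 0.001, -1.0]]
force: [-0.1, -0.1, 0.1]
finger_gap: 0.601
```

```bash
python3 look.py wrist w6
python3 - <<'E'
from ang import *
im=cv2.imread("pics/w6.png"); c=np.load("pics/w6.npy",allow_pickle=True).item(); v=np.load("v.npy")
q=proj(c,tw(v,[(85,0,138)]))[0]; print(q)
T=c["camera_from_world"];p=-T[:3,:3].T@T[:3,3]-[v[0],v[1],0]; a=-v[2]; print("cam own",p[0]*np.cos(a)-p[1]*np.sin(a),p[0]*np.sin(a)+p[1]*np.cos(a),p[2])
print(ang(im[:,:,::-1].copy(),c,v))
x,y=int(q[0]),int(q[1]); x0,y0=max(0,x-90),max(0,y-60)
print(x0,y0); cv2.imwrite("pics/w6c.png",cv2.resize(im[y0:y0+120,x0:x0+160],None,fx=5,fy=5,interpolation=cv2.INTER_CUBIC))
E
```

```text
34.5
[281.93307191 115.44534692]
cam own 83.46848428267523 -2.29646269385319 401.54952545092885
(np.float64(44.90896093161415), [-0.2514075202365516, 0.26345448827674667, 0.6505335997684636, 0.6085887616045609, 0.17929139501426736, -0.3114742957363893, -0.6573500845433268, -0.6149994985304074])
191 55
```

View pics/w6c.png

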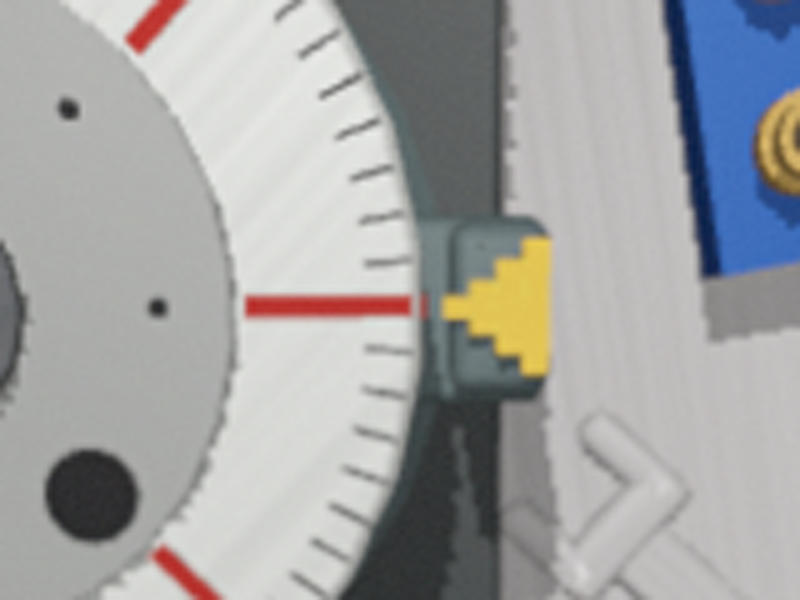

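View pics/w6.png

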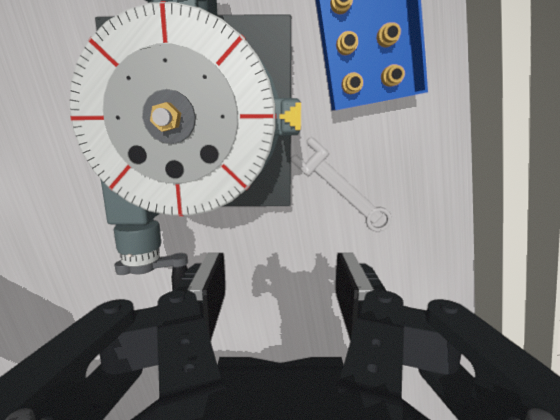

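The line (crop row 306) and pointer tip (row 307) agree to within about 0.1°, seen from nearly overhead. The hub and clamp are untouched, so I go to the clamp lever next.

{"api": "step_arm", "payload": {
  "travel": [
    [3.62,-2.48,0],
    [3.62,-2.48,0],
    [3.62,-2.48,0],
    [3.62,-2.48,0],
    [3.62,-2.48,0],
    [3.62,-2.48,0],
    [0,0,0],
    [0,0,0],
    [0,0,0],
    [0,0,0],
    [0,0,0],
    [0,0,0],
    [0,0,0],
    [0,0,0],
    [0,0,0],
    [0,0,0],
    [0,0,0],
    [0,0,0]
  ],
  "delta_rot": [
    [0,0,0],
    [0,0,0],
    [0,0,0],
    [0,0,0],
    [0,0,0],
    [0,0,0],
    [0,0,-7.8],
    [0,0,-7.8],
    [0,0,-7.8],
    [0,0,-7.8],
    [0,0,-7.8],
    [0,0,-7.8],
    [0,0,-7.8],
    [0,0,-7.8],
    [0,0,-7.8],
    [0,0,-7.8],
    [0,0,0],
    [0,0,0]
  ],
  "hand": [0.6,0.6,0.6,0.6,0.6,0.6,0.6,0.6,0.6,0.6,0.6,0.6,0.6,0.6,0.6,0.6,0.6,0.6]
}}

```text
clock: 36.3
tool_pos: [549.0, 190.1, 258.0]
ee_rot: [[-0.924, 0.382, 0.0], [0.382, 0.924, 0.0], [-0.0, 0.0, -1.0]]
force: [-0.4, 0.2, 0.7]
finger_gap: 0.6
```

```bash
python3 look.py wrist w7
python3 - <<'E'
from workcell import manip
print(manip.state()["q"].round(1))
E
```

```text
36.35
[19.1 20.   3.4 73.4  0.  41.5]
```

View pics/w7.png

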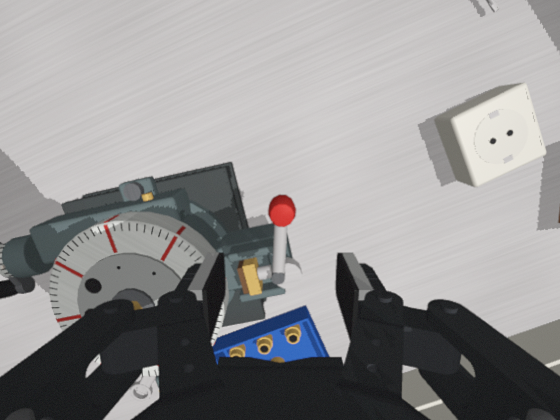

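Run:
```python
from h import *
im=cv2.imread("pics/w7.png"); cv2.imwrite("pics/w7c.png",cv2.resize(im[160:320,200:360],None,fx=3.7,fy=3.7,interpolation=cv2.INTER_CUBIC))
```

```text
(no output)
```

View pics/w7c.png

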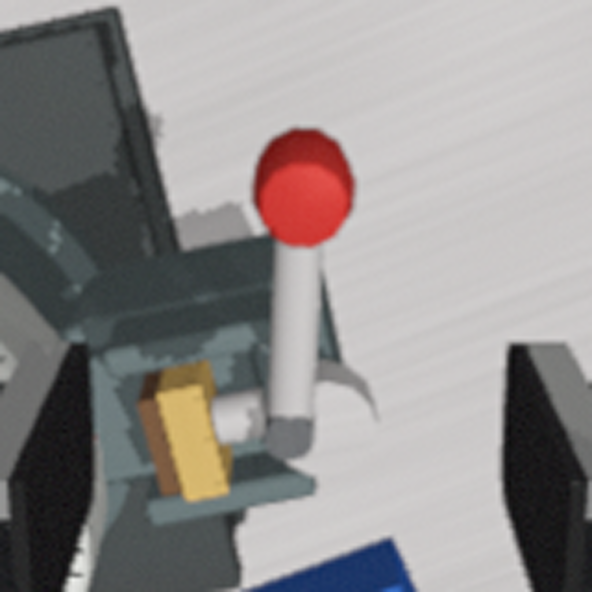

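Run:
```python
from h import *
c=np.load("pics/w7.npy",allow_pickle=True).item(); v=np.load("v.npy")
def bp(px,z): return least_squares(lambda p:proj(c,[[p[0],p[1],z]])[0]-px,[580,180]).x
k=bp((281.9,213.1),173.5); print("knob",k,"radius px->mm",np.linalg.norm(bp((281.9+13.2,213.1),173.5)-k))
for z in (125,135,145,155): 
    p=bp((278,277.6),z); print(z,p,np.linalg.norm(p-k),np.degrees(np.arctan2(*(k-p)[::-1])))
for y in (0,-.5):
    w=v.copy();w[2]+=np.radians(y); P=tw(w,[(0,132,155)])[0]; print(P,np.linalg.norm(P[:2]-k),np.degrees(np.arctan2(*(k-P[:2])[::-1])))
```

```text
knob [547.93357637 194.06320789] radius px->mm 9.508440354395416
125 [617.10581612 162.08312373] 76.2071160414569 155.18769973696607
135 [612.37797066 164.09841141] 71.07016944340346 155.06292243702785
145 [607.65012521 166.11369909] 65.93361242987265 154.91870281441825
155 [602.92227975 168.12898676] 60.79754374534513 154.75011513224206
[610.02008909 165.05912205 155.        ] 68.52716291990615 154.96008880778572
[611.15349503 164.85346206 155.        ] 69.64170710014652 155.20146207532073
```

{"api": "step_arm", "payload": {
  "travel": [
    [0.11,0.31,0],
    [0,0,2.9],
    [0,0,2.9],
    [0,0,2.9],
    [0,0,2.9],
    [0,0,0],
    [0,0,0]
  ],
  "delta_rot": [
    [0,0,2.5],
    [0,0,0],
    [0,0,0],
    [0,0,0],
    [0,0,0],
    [0,0,0],
    [0,0,0]
  ],
  "hand": [0.45,0.45,0.45,0.45,0.45,0.33,0.33]
}}

```text
clock: 37.05
tool_pos: [549.0, 193.8, 141.8]
ee_rot: [[-0.908, 0.419, -0.001], [0.419, 0.908, -0.0], [0.001, -0.001, -1.0]]
force: [-0.4, -0.7, 1.2]
finger_gap: 0.332
```

```bash
python3 look.py wrist w8
```

```text
37.1
```

View pics/w8.png

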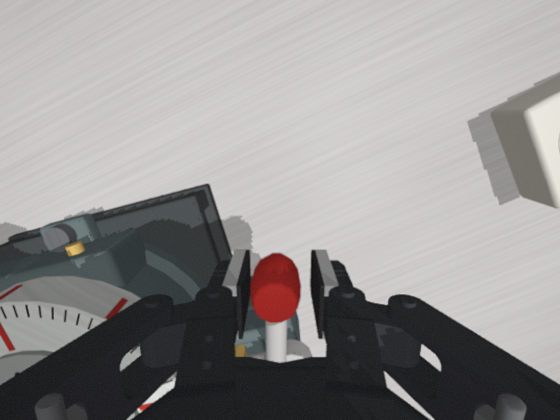

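{"api": "step_arm", "payload": {
  "travel": [
    [0,0.35,0],
    [-0.01,0.35,0],
    [-0.01,0.35,0],
    [-0.01,0.35,0],
    [-0.01,0.35,0],
    [-0.01,0.35,0],
    [-0.01,0.35,0],
    [-0.01,0.35,0],
    [-0.01,0.35,0],
    [-0.01,0.35,0],
    [-0.01,0.35,0],
    [-0.01,0.35,0],
    [-0.01,0.35,0],
    [-0.01,0.35,0],
    [-0.01,0.35,0],
    [-0.01,0.35,0]
  ],
  "delta_rot": [
    [0,0,3],
    [0,0,3],
    [0,0,3],
    [0,0,3],
    [0,0,3],
    [0,0,3],
    [0,0,3],
    [0,0,3],
    [0,0,3],
    [0,0,3],
    [0,0,3],
    [0,0,3],
    [0,0,3],
    [0,0,3],
    [0,0,3],
    [0,0,3]
  ],
  "hand": [0.33,0.33,0.33,0.33,0.33,0.33,0.33,0.33,0.33,0.33,0.33,0.33,0.33,0.33,0.33,0.33]
}}

```text
clock: 38.7
tool_pos: [590.0, 228.4, 143.5]
ee_rot: [[-0.294, 0.956, 0.0], [0.956, 0.294, -0.002], [-0.002, -0.001, -1.0]]
force: [-2.8, -4.3, 0.4]
finger_gap: 0.331
```

```bash
cat > ft.py <<'E'
from workcell import manip
import numpy as np
s=manip.state(); R=s["ee_rot"]; p=s["tool_pos"][:2]-[609.5,165.3]
print(s["clock"],"F tool",(R.T@s["force"]).round(1),"r",np.hypot(*p).round(1),"ang",np.degrees(np.arctan2(p[1],p[0])).round(1),"toolx",np.degrees(np.arctan2(R[1,0],R[0,0])).round(1))
E
python3 ft.py; python3 look.py wrist w9
```

```text
38.7 F tool [-3.2 -3.9 -0.4] r 66.1 ang 107.2 toolx 107.1
38.75
```

View pics/w9.png

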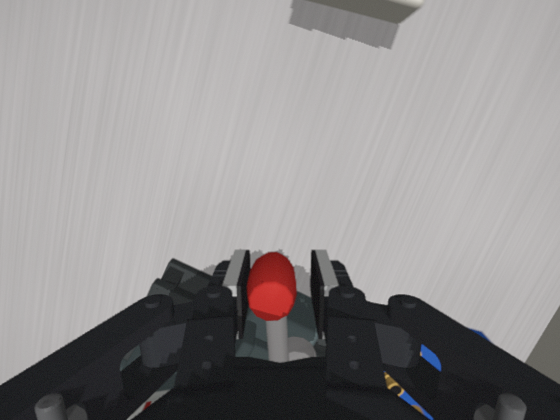

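{"api": "step_arm", "payload": {
  "travel": [
    [0,0.23,0],
    [-0.01,0.23,0],
    [0,0.24,0],
    [-0.01,0.23,0],
    [0,0.23,0]
  ],
  "delta_rot": [
    [0,0,2],
    [0,0,2],
    [0,0,2],
    [0,0,2],
    [0,0,2]
  ],
  "hand": [0.33,0.33,0.33,0.33,0.33]
}}

```text
clock: 39.25
tool_pos: [601.0, 231.3, 143.3]
ee_rot: [[-0.125, 0.992, -0.0], [0.992, 0.125, -0.002], [-0.002, -0.0, -1.0]]
force: [-3.4, -3.0, 0.5]
finger_gap: 0.331
```

```bash
python3 ft.py
```

```text
39.25 F tool [-2.6 -3.7 -0.5] r 66.5 ang 97.3 toolx 97.2
```

{"api": "step_arm", "payload": {
  "travel": [
    [0,0.23,0],
    [-0.01,0.23,0]
  ],
  "delta_rot": [
    [0,0,2],
    [0,0,2]
  ],
  "hand": [0.33,0.33]
}}

```text
clock: 39.45
tool_pos: [605.4, 231.8, 143.3]
ee_rot: [[-0.055, 0.998, -0.001], [0.998, 0.055, -0.001], [-0.001, -0.001, -1.0]]
force: [-3.1, -3.2, 1.5]
finger_gap: 0.33
```

```bash
python3 ft.py
```

```text
39.45 F tool [-3.  -3.3 -1.5] r 66.6 ang 93.5 toolx 93.2
```

{"api": "step_arm", "payload": {
  "travel": [
    [0,0.23,0],
    [-0.01,0.23,0]
  ],
  "delta_rot": [
    [0,0,2],
    [0,0,2]
  ],
  "hand": [0.33,0.33]
}}

```text
clock: 39.65
tool_pos: [609.9, 232.0, 143.3]
ee_rot: [[0.014, 1.0, -0.001], [1.0, -0.014, -0.001], [-0.001, -0.001, -1.0]]
force: [-3.8, -2.9, 1.1]
finger_gap: 0.33
```

```bash
python3 ft.py
```

```text
39.65 F tool [-3.  -3.8 -1.1] r 66.7 ang 89.6 toolx 89.2
```

{"api": "step_arm", "payload": {
  "travel": [
    [0,0.23,0],
    [-0.01,0.23,0]
  ],
  "delta_rot": [
    [0,0,2],
    [0,0,2]
  ],
  "hand": [0.33,0.33]
}}

```text
clock: 39.85
tool_pos: [614.4, 231.8, 143.2]
ee_rot: [[0.084, 0.996, -0.001], [0.996, -0.084, -0.001], [-0.001, -0.001, -1.0]]
force: [-3.8, -2.3, 1.0]
finger_gap: 0.329
```

```bash
python3 ft.py
```

```text
39.85 F tool [-2.6 -3.6 -1. ] r 66.7 ang 85.8 toolx 85.2
```

{"api": "step_arm", "payload": {
  "travel": [
    [0,0.23,0],
    [-0.01,0.23,0]
  ],
  "delta_rot": [
    [0,0,2],
    [0,0,2]
  ],
  "hand": [0.33,0.33]
}}

```text
clock: 40.05
tool_pos: [618.9, 231.4, 143.2]
ee_rot: [[0.153, 0.988, -0.001], [0.988, -0.153, -0.001], [-0.001, -0.001, -1.0]]
force: [-4.1, -1.6, 1.5]
finger_gap: 0.333
```

```bash
python3 ft.py
```

```text
40.05 F tool [-2.2 -3.8 -1.5] r 66.7 ang 81.9 toolx 81.2
```

{"api": "step_arm", "payload": {
  "travel": [
    [0,0.23,0],
    [-0.01,0.23,0]
  ],
  "delta_rot": [
    [0,0,2],
    [0,0,2]
  ],
  "hand": [0.33,0.33]
}}

```text
clock: 40.25
tool_pos: [623.3, 230.6, 143.2]
ee_rot: [[0.222, 0.975, -0.001], [0.975, -0.222, -0.001], [-0.001, -0.001, -1.0]]
force: [-3.8, -1.6, -0.1]
finger_gap: 0.334
```

```bash
python3 ft.py
```

```text
40.25 F tool [-2.4 -3.3  0.1] r 66.8 ang 78.0 toolx 77.2
```

{"api": "step_arm", "payload": {
  "travel": [
    [0,0.23,0]
  ],
  "delta_rot": [
    [0,0,2]
  ],
  "hand": [0.33]
}}

```text
clock: 40.35
tool_pos: [625.5, 230.1, 143.2]
ee_rot: [[0.256, 0.967, -0.001], [0.967, -0.256, -0.001], [-0.001, -0.001, -1.0]]
force: [-5.1, -1.6, 1.3]
finger_gap: 0.334
```

```bash
python3 ft.py
```

```text
40.35 F tool [-2.8 -4.5 -1.3] r 66.8 ang 76.1 toolx 75.2
```

{"api": "step_arm", "payload": {
  "travel": [
    [-0.01,0.23,0]
  ],
  "delta_rot": [
    [0,0,2]
  ],
  "hand": [0.33]
}}

```text
clock: 40.45
tool_pos: [627.7, 229.5, 143.2]
ee_rot: [[0.289, 0.957, -0.001], [0.957, -0.289, -0.0], [-0.001, -0.001, -1.0]]
force: [-4.3, -2.8, 0.3]
finger_gap: 0.329
```

```bash
python3 ft.py
```

```text
40.45 F tool [-3.9 -3.3 -0.3] r 66.8 ang 74.2 toolx 73.2
```

Still free swing. I carry on in small steps.

{"api": "step_arm", "payload": {
  "travel": [
    [0,0.23,0],
    [-0.01,0.23,0]
  ],
  "delta_rot": [
    [0,0,2],
    [0,0,2]
  ],
  "hand": [0.33,0.33]
}}

```text
clock: 40.65
tool_pos: [632.0, 228.2, 143.2]
ee_rot: [[0.355, 0.935, -0.001], [0.935, -0.355, -0.0], [-0.001, -0.001, -1.0]]
force: [-4.6, -2.1, 1.3]
finger_gap: 0.329
```

```bash
python3 ft.py
```

```text
40.65 F tool [-3.6 -3.6 -1.3] r 66.8 ang 70.3 toolx 69.2
```

{"api": "step_arm", "payload": {
  "travel": [
    [0,0.23,0],
    [-0.01,0.23,0]
  ],
  "delta_rot": [
    [0,0,2],
    [0,0,2]
  ],
  "hand": [0.33,0.33]
}}

```text
clock: 40.85
tool_pos: [636.2, 226.6, 143.2]
ee_rot: [[0.419, 0.908, -0.002], [0.908, -0.419, 0.0], [-0.0, -0.002, -1.0]]
force: [-4.2, -0.9, 0.8]
finger_gap: 0.333
```

```bash
python3 ft.py
```

```text
40.85 F tool [-2.6 -3.4 -0.8] r 66.8 ang 66.4 toolx 65.2
```

{"api": "step_arm", "payload": {
  "travel": [
    [0,0.23,0],
    [-0.01,0.23,0]
  ],
  "delta_rot": [
    [0,0,2],
    [0,0,2]
  ],
  "hand": [0.33,0.33]
}}

```text
clock: 41.05
tool_pos: [640.3, 224.6, 143.2]
ee_rot: [[0.482, 0.876, -0.002], [0.876, -0.482, 0.0], [-0.0, -0.002, -1.0]]
force: [-5.1, -0.4, 0.5]
finger_gap: 0.329
```

```bash
python3 ft.py
```

```text
41.05 F tool [-2.8 -4.3 -0.5] r 66.8 ang 62.5 toolx 61.2
```

{"api": "step_arm", "payload": {
  "travel": [
    [0,0.23,0],
    [-0.01,0.23,0]
  ],
  "delta_rot": [
    [0,0,2],
    [0,0,2]
  ],
  "hand": [0.33,0.33]
}}

```text
clock: 41.25
tool_pos: [644.2, 222.4, 143.2]
ee_rot: [[0.541, 0.841, -0.002], [0.841, -0.541, 0.001], [-0.0, -0.002, -1.0]]
force: [-4.6, 0.3, 0.5]
finger_gap: 0.334
```

```bash
python3 ft.py
```

```text
41.25 F tool [-2.2 -4.  -0.5] r 66.8 ang 58.7 toolx 57.2
```

{"api": "step_arm", "payload": {
  "travel": [
    [0,0.23,0],
    [-0.01,0.23,0]
  ],
  "delta_rot": [
    [0,0,2],
    [0,0,2]
  ],
  "hand": [0.33,0.33]
}}

```text
clock: 41.45
tool_pos: [648.0, 219.9, 143.2]
ee_rot: [[0.599, 0.801, -0.002], [0.801, -0.599, 0.001], [-0.0, -0.002, -1.0]]
force: [-4.9, -0.8, -0.7]
finger_gap: 0.33
```

```bash
python3 ft.py
```

```text
41.45 F tool [-3.6 -3.5  0.7] r 66.8 ang 54.8 toolx 53.2
```

{"api": "step_arm", "payload": {
  "travel": [
    [0,0.23,0],
    [-0.01,0.23,0]
  ],
  "delta_rot": [
    [0,0,2],
    [0,0,2]
  ],
  "hand": [0.33,0.33]
}}

```text
clock: 41.65
tool_pos: [651.5, 217.3, 143.2]
ee_rot: [[0.653, 0.757, -0.002], [0.757, -0.653, 0.002], [0.0, -0.002, -1.0]]
force: [-5.3, 1.4, 0.2]
finger_gap: 0.328
```

```bash
python3 ft.py
```

```text
41.65 F tool [-2.4 -4.9 -0.1] r 66.9 ang 51.1 toolx 49.2
```

{"api": "step_arm", "payload": {
  "travel": [
    [0,0.23,0]
  ],
  "delta_rot": [
    [0,0,2]
  ],
  "hand": [0.33]
}}

```text
clock: 41.75
tool_pos: [652.5, 216.2, 143.2]
ee_rot: [[0.679, 0.734, -0.003], [0.734, -0.679, 0.003], [-0.0, -0.004, -1.0]]
force: [-8.0, 2.1, 1.3]
finger_gap: 0.328
```

```bash
python3 ft.py
```

```text
41.75 F tool [-3.9 -7.3 -1.3] r 66.7 ang 49.8 toolx 47.2
```

{"api": "step_arm", "payload": {
  "travel": [
    [0,0.2,0],
    [0,0,0]
  ],
  "delta_rot": [
    [0,0,1.7],
    [0,0,0]
  ],
  "hand": [0.33,0.33]
}}

```text
clock: 41.95
tool_pos: [653.3, 215.3, 143.1]
ee_rot: [[0.699, 0.715, -0.004], [0.715, -0.699, 0.003], [-0.001, -0.006, -1.0]]
force: [-8.2, 2.6, 0.9]
finger_gap: 0.325
```

```bash
python3 ft.py
```

```text
41.95 F tool [-3.9 -7.7 -0.9] r 66.5 ang 48.8 toolx 45.6
```

{"api": "step_arm", "payload": {
  "travel": [
    [0,0.2,0],
    [0,0,0]
  ],
  "delta_rot": [
    [0,0,1.5],
    [0,0,0]
  ],
  "hand": [0.33,0.33]
}}

```text
clock: 42.15
tool_pos: [654.1, 214.6, 143.1]
ee_rot: [[0.717, 0.697, -0.006], [0.697, -0.717, 0.004], [-0.001, -0.007, -1.0]]
force: [-8.8, 4.5, 2.3]
finger_gap: 0.328
```

```bash
python3 ft.py
```

```text
42.15 F tool [-3.2 -9.3 -2.2] r 66.4 ang 47.9 toolx 44.2
```

{"api": "step_arm", "payload": {
  "travel": [
    [0,0.2,0],
    [0,0,0]
  ],
  "delta_rot": [
    [0,0,1],
    [0,0,0]
  ],
  "hand": [0.33,0.33]
}}

```text
clock: 42.35
tool_pos: [654.8, 213.8, 143.0]
ee_rot: [[0.729, 0.684, -0.007], [0.684, -0.729, 0.006], [-0.001, -0.009, -1.0]]
force: [-10.3, 5.1, 3.1]
finger_gap: 0.33
```

```bash
python3 ft.py
```

```text
42.35 F tool [ -4.  -10.7  -3. ] r 66.4 ang 46.9 toolx 43.2
```

{"api": "step_arm", "payload": {
  "travel": [
    [0,0.1,0],
    [0,0,0],
    [0,0,0]
  ],
  "delta_rot": [
    [0,0,0],
    [0,0,0],
    [0,0,0]
  ],
  "hand": [0.33,0.33,0.33]
}}

```text
clock: 42.65
tool_pos: [655.1, 213.7, 143.1]
ee_rot: [[0.729, 0.685, -0.007], [0.685, -0.728, 0.006], [-0.001, -0.01, -1.0]]
force: [-10.2, 7.3, 2.9]
finger_gap: 0.333
```

```bash
python3 ft.py; python3 look.py wrist w10
```

```text
42.65 F tool [ -2.4 -12.4  -2.8] r 66.5 ang 46.7 toolx 43.2
42.7
```

View pics/w10.png

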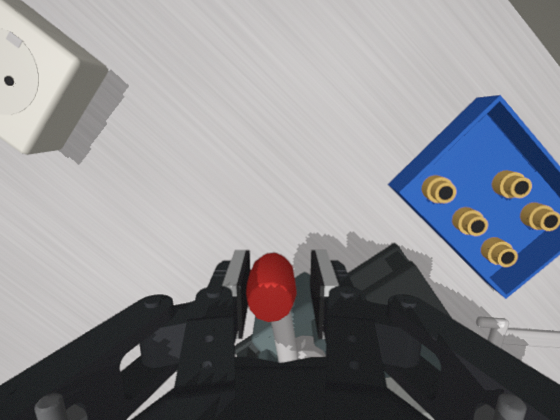

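{"api": "step_arm", "payload": {
  "travel": [
    [0,-0.2,0],
    [0,0,0],
    [0,0,0],
    [0,0,-2],
    [0,0,-4],
    [0,0,-4],
    [0,0,-3],
    [0,0,0],
    [0,0,0],
    [0,0,0]
  ],
  "delta_rot": [
    [0,0,0],
    [0,0,0],
    [0,0,0],
    [0,0,0],
    [0,0,0],
    [0,0,0],
    [0,0,0],
    [0,0,0],
    [0,0,0],
    [0,0,0]
  ],
  "hand": [0.55,0.55,0.55,0.55,0.55,0.55,0.55,0.55,0.55,0.55]
}}

```text
clock: 43.7
tool_pos: [657.8, 211.3, 270.4]
ee_rot: [[0.731, 0.683, -0.002], [0.683, -0.731, -0.001], [-0.002, -0.001, -1.0]]
force: [-0.2, -0.2, -0.2]
finger_gap: 0.551
```

```bash
python3 look.py wrist w11; python3 ang.py top; python3 look.py top t11 170 340 120 250 4.6
```

```text
43.75
43.8 fa 44.65281361208985 [-2.09 -0.98  0.32  1.35  1.28  0.39 -0.95 -1.93]
43.85
```

View pics/w11.png

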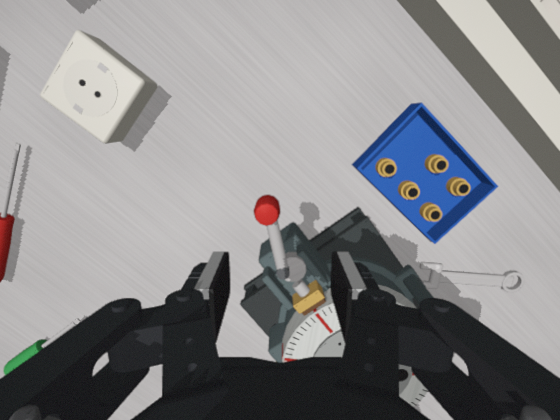

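View pics/t11.png

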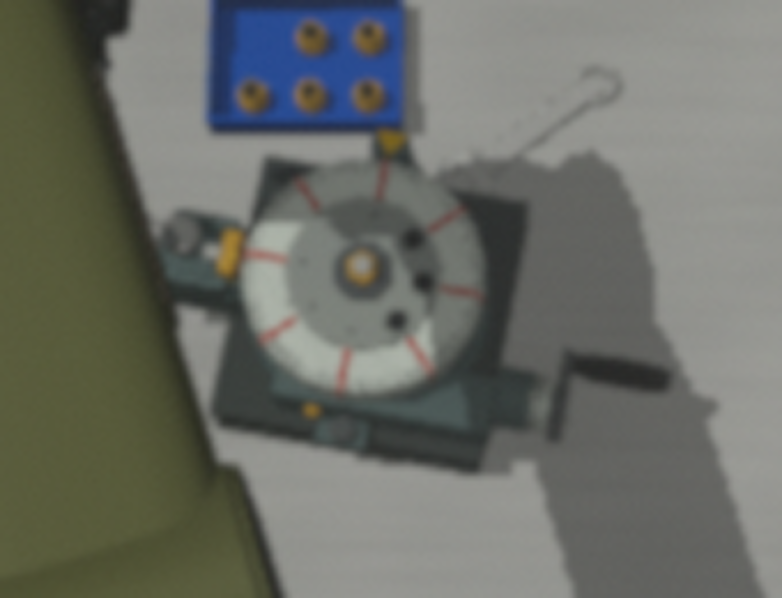

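{"api": "step_arm", "payload": {
  "travel": [
    [-3,3.17,0],
    [-3,3.17,0],
    [-3,3.17,0],
    [-3,3.17,0],
    [-3,3.17,0],
    [-3,3.17,0],
    [0,0,0.6],
    [0,0,0.6],
    [0,0,0],
    [0,0,0],
    [0,0,0],
    [0,0,0],
    [0,0,0]
  ],
  "delta_rot": [
    [0,0,0],
    [0,0,0],
    [0,0,0],
    [0,0,0],
    [0,0,0],
    [0,0,0],
    [0,0,-7.3],
    [0,0,-7.3],
    [0,0,-7.3],
    [0,0,-7.3],
    [0,0,-7.3],
    [0,0,0],
    [0,0,0]
  ],
  "hand": [0.55,0.55,0.55,0.55,0.55,0.55,0.55,0.55,0.55,0.55,0.55,0.55,0.55]
}}

```text
clock: 45.15
tool_pos: [656.2, -50.2, 258.9]
ee_rot: [[0.184, 0.983, -0.001], [0.983, -0.184, 0.0], [-0.0, -0.001, -1.0]]
force: [0.3, 0.0, 0.4]
finger_gap: 0.547
```

```bash
python3 look.py wrist w12; python3 ang.py top
python3 - <<'E'
from ang import *
im=cv2.imread("pics/w12.png"); c=np.load("pics/w12.npy",allow_pickle=True).item(); v=np.load("v.npy")
q=proj(c,tw(v,[(85,0,138)]))[0]; print(q)
print(ang(im[:,:,::-1].copy(),c,v))
x,y=int(q[0]),int(q[1]); x0,y0=max(0,x-90),max(0,y-60)
print(x0,y0); cv2.imwrite("pics/w12c.png",cv2.resize(im[y0:y0+120,x0:x0+160],None,fx=5,fy=5,interpolation=cv2.INTER_CUBIC))
c=np.load("pics/w11.npy",allow_pickle=True).item()
k=least_squares(lambda p:proj(c,[[p[0],p[1],173.5]])[0]-[267,212],[650,210]).x-[609.5,165.3]; print("knob ang",np.degrees(np.arctan2(k[1],k[0])),np.hypot(*k))
E
```

```text
45.2
[282.08505524 115.55975446]
(np.float64(44.92356856114459), [-0.29283179691516814, 0.291703636700911, 0.6544813809846103, 0.6179046812332739, 0.20051657610104265, -0.27230839896529585, -0.6541644276287729, -0.6494404053231185])
192 55
knob ang 52.840902854364785 68.43744928826634Traceback (most recent call last):
  File "ang.py", line 20, in <module>
    a,p=ang(im,c,v); print(manip.state()["clock"],"fa",a,np.round(p,2))
                                                         ~~~~~~~~^^^^^
    return _wrapfunc(a, 'round', decimals=decimals, out=out)
    return _wrapit(obj, method, *args, **kwds)
    result = getattr(arr, method)(*args, **kwds)
TypeError: unsupported operand type(s) for *: 'NoneType' and 'float'
```

View pics/w12c.png

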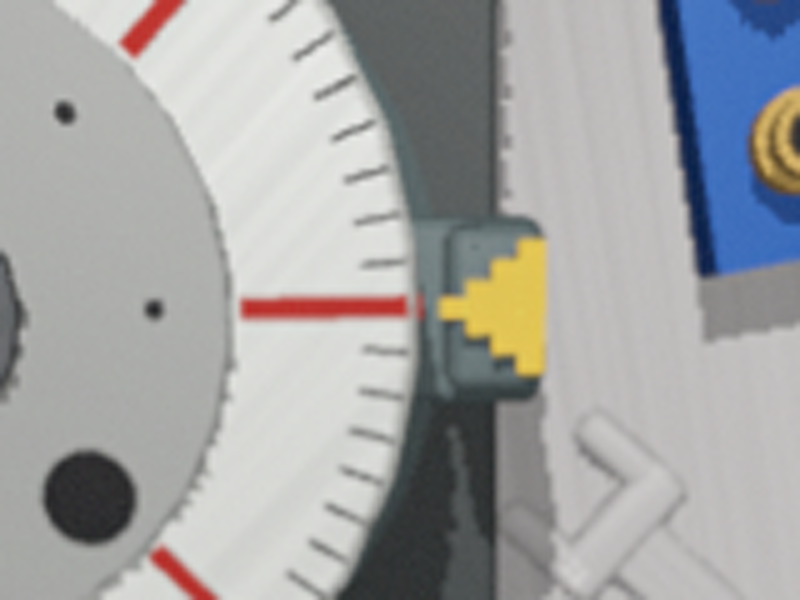

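Run:
```python
import cv2
im=cv2.imread("pics/w12.png"); cv2.imwrite("pics/w12d.png",im)
a=cv2.imread("pics/w11.png")[180:360,220:400]; cv2.imwrite("pics/w11c.png",cv2.resize(a,None,fx=3.3,fy=3.3,interpolation=cv2.INTER_CUBIC))
```

```text
(no output)
```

View pics/w11c.png

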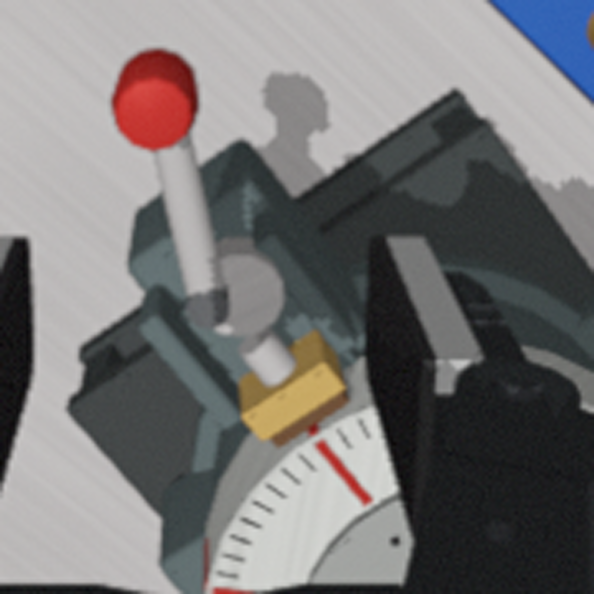

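```bash
python3 -c "
from workcell import manip
print(manip.sign_off(), manip.state()['clock'])"
```

```text
the job is handed in; nothing more can be done
the job is handed in; nothing more can be done
```

The gland plate is indexed to the next red line and clamped, and I handed the job in at about 45 s. The sign-off gives no verdict.

- **Winding:** I wound the crank clockwise about 4½ turns, because the plate started about 5° past the last line. The force readings, taken at the end of each move, stayed below about 10 N.
- **Line at the pointer:** Seen from nearly overhead, the red line met the pointer tip to within about 0.1–0.2°. It looked the same before and after clamping. My model of the table gave 44.9°, but its zero is only good to about 0.5°, so I relied on the direct view.
- **One reading that disagreed:** Just after clamping, the top camera gave 44.65° instead of 44.9°. The arm's shadow lay across the plate in that picture. The wrist camera afterwards gave 44.92°. A last top-camera reading failed because a red line could not be found.
- **Clamp:** The lever bit after about 105° of swing. I leaned on it to about 12 N and let go; it sprang back about 3° and stayed put. By eye the shoe bears on the rim and the knob sits past the point where it began to bite. I could not measure the shoe force itself.
- **Rest of the bench:** The arm was clear of everything at the end. The items in the last pictures looked where they had been; I did not check every one.

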